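Carry a lapped blank on the lifter into the clip fixture

ROBOT

A 6-joint arm with a two-finger parallel gripper is mounted at the origin on a cart in front of the work surface, level with it; the furniture and walls round the work are solid. World frame = base frame: x ahead of the robot, y to its left, z up, the work surface at z = 0. Lengths are in m, angles in rad, forces in N, time in s.
With the tool pointing down it reaches from about 0.35 to 0.775 m from the base axis. Payload 7.3 kg.
Tool frame: the origin (TCP) lies at the very end of the fingers, on their centre line; the grasp point (between the pads) lies 19 mm behind it; z points along the fingers, x is the direction in which the jaws open and shut, and the axes are right-handed (so a half turn about z gives the same grasp; the last joint's range is limited). The gripper opens to 92 mm and grips with 3 to 60 N. Pads are 19 mm wide; open, the fingers measure 130 mm over their backs; the gripper's body (75 mm by 190 mm) begins 47 mm behind the grasp point.
Start: joints at [-0.146, 0.342, 1.524, -0, 1.275, -0.146], TCP at [0.525, 0, 0.227] pointing down, gripper open.
Joint ranges: [-2.53, 2.53], [-0.77, 2.02], [0.04, 2.7], [-1, 4.14], [0.28, 2.66], [-3.11, 3.11]. Speed limits (rad/s): [2.57, 2.57, 3.14, 3.14, 3.14, 3.14].

INTERFACE

Orientations are given as [roll, pitch, yaw] about the fixed x, y, z axes, in that order (R = Rz(yaw) Ry(pitch) Rx(roll)).
In Python, from cell import robot, read_camera, nets gives the robot as it stands. The module is installed in compiled form; this text tells all that it offers.
- The arm moves only by the tool carry_out, never from a script. Its arguments are lists of equal length, an entry for each row: "translation": the shift along the tool's x, y, z in m, a list of three; "turn": the turn, a rotation vector about the tool's x, y, z in rad, a list of three; "gripper": the gripper's target within -1 to 1 (shut at 1, half-way at 0, fully open at -1). A call has 1 to 10 rows; each row shifts and turns the commanded pose from where the row before left it, along the tool's axes as they then stand; what a row does not reach is not made up. A row lasts 1/10 s, in which the tool goes at most 50 mm and 8.59 degrees, less where a joint would pass 70% of its speed; a pose out of reach is approached as far as the arm can. A call with a gripper value outside its range is refused whole. The fingers move at their own pace and stop on an object; "squeeze" is the grip in N (left out, the last holds). Time passes only in rows, so rows that do not move let the fingers close. It gives the time, the measured TCP pose, the force and the opening at its end, in the units of the state.
- robot.observe(): the state, without advancing time (a new reading comes with each control period).
- read_camera(name): name is "scene" or "side" or "wrist"; returns a dict with "img" (420x560x3 uint8, red, green, blue), "fx", "fy", "cx", "cy" (pixels), "distortion" ([k1, k2, p1, p2, k3] as OpenCV has them; the pictures are not rectified), "world_from_camera" (4x4, takes a point from camera to world coordinates). Camera axes: x right, y down, z forward; pixel columns grow to the right and rows downward; lengths in m; the calibration is good to about 2 mm. A picture is of the moment at which its call begins. There is no depth.
- robot.hand_in(): hands the job in, once; it reports no verdict.
Trained networks look in a picture, given as the dict that the camera call returned (one of the last four; its "shot" number tells which), for a name from the list of things; names that differ only in an ending like _2 or _b are one class to them, and where a whole thing is asked for, a point or a joint stands for the part that bears it (a point fixed in the world has none). Each returns a list of dicts, best first, with "score" (0 to 1); they miss things now and then, are a little off and sometimes report something else, mostly with a low value. They report only what shows in the picture. A call takes as long as a camera call. They do not tell look-alikes from the thing itself.
- nets.regions_of(picture, name): "region" (420x560 bool, what is visible of it) and "pixel" ([column, row] in pixels, amid what is visible of it).
- nets.tip_of(picture, name): "pixel" ([column, row] in pixels: a listed point, or the origin of a listed thing).
The state is a dict: "time": time; "qpos": joint angles; "qvel": joint speeds; "joint_efforts": joint torques, N m; "tool_pos": TCP position; "tool_rot": TCP orientation; "contact_force": force on the tool from outside, world axes, zero at the start; "torque": the same for the moment, N m; "opening": finger opening in m.
Only numpy, scipy, OpenCV 4.12 (cv2) and the standard library are available. Lean on these libraries where they do the work, as an engineer would, in place of code of your own. Each camera call takes 0.05 s, during which the arm holds its last target. There are 200 camera calls.

TASK

The freshly lapped brass blank on the drying stand must not be touched by the gripper: take the flat lifter by its wooden grip, scoop the blank up on the blade and carry it level to the hooded clip fixture. Set it on the fixture's two rails and, pushing gently with the lifter's heel, slide it in past the spring clips until it is fully home against the back stop, which is set somewhere different each time and can only be felt. Then draw the lifter out, leave the blank held there, and put the lifter down flat on the desk without disturbing the other things.

Things in the scene. Friction and masses are not known exactly. Their poses are not given: they have to be found in the camera images.
- lifter: flat steel lifter, 160 g, standing on the desk. Origin: underside, below the grip's centre; x along the blade to its tip, z up. Upright wooden grip 30 (x) x 16 mm (y), z 3 to 59 mm: pinch across the 16 mm. Blade 20 mm wide, 3 mm thick (z 0 to 3), tip at x 112 mm; foot 40 mm wide, 3 mm thick, x -42 to 6 mm
- lifter_seat (a point): point on the blade's top, x 100, z 3 mm in the lifter: the blank's centre when it sits against the heel. Heel: two pins 4 mm thick at lifter x 73.9, y +-7 mm, with a bar behind them (to x 67.5); they stand 6 mm above the blade's top
- blank: plain brass disc, 50 mm across, 8 mm thick, 100 to 165 g; origin at the centre of its underside, z up. Lies on the stand's rails at the start. Only the lifter may touch it
- stand: fixed aluminium drying stand: base 76 x 76 x 12 mm, two rails 50 mm long, tops 60 mm above the desk; origin under its centre on the desk, x along the rails. Slot between the rails 28 mm wide, 48 mm deep, open at both ends; the blank lies across the rails, within 2.5 mm of the middle. Two short pins at the +x end stop the blank there: go in under it along +x
- nest: fixed steel clip fixture: base plate 164 x 100 x 12 mm (x -30 to 134); origin on the desk, x is the direction of insertion, its mouth at -x. Two rails (x -25 to 104, y +-14 to +-24 mm), tops 60 mm high; the slot between is 28 mm wide, 48 mm deep, open in front. The lifter must not push harder than 12 N on the blank or the fixture
- nest_mid (a point): fixed point at x 45, y 0, z 60 mm in the fixture: middle of the range of home places. Hood: x 30 to 129 mm, underside 86 mm high, cheeks at y +-45. Under it a carriage with the back stop (two pins) and the two clips, set differently each time and not reported: the blank's centre when home is at x 30 to 60 mm, y 0
- clip_left (a joint): spring travel of the left (+y) clip, m: 0 at rest, 0.0055 when the blank's widest part passes, 0.001 to 0.002 when home (0.0005 more per mm short). The clips are 10 mm rollers 14 mm nearer the mouth than the blank's centre when home, at y +-24.5 at rest. Sliding through takes 2 to 5 N, then the force rises sharply at the stop; 6 to 8 N there seats the blank
- clip_right (a joint): the same for the right (-y) clip
- mug: dark brown mug, 90 x 119 x 94 mm, bystander, leave alone; origin under its centre
- stone_case: small dark oblong case, 30 x 88 x 17 mm, bystander, leave alone
- rack_a: black ribbed rack, 77 x 111 x 12 mm, bystander, leave alone
There are look-alikes about, which are no part of the job. Several things have the shape of the blank; the one meant has the colours described above.

How it is judged:
On the way:
1. the blank rides on the lifter, clear of the stand (height (world z) of blank above 0.066 m and contact force between blank and lifter above 0.4 N and contact force between blank and stand below 0.05 N and horizontal distance between blank and stand above 0.1 m), for 0.2 s.
At the end, for the whole second after the job is handed in: Blank flat on the fixture's rails (height within 2 mm, tilt < 0.06 rad), within 3 mm of its centre line, 27 to 63 mm along it, home: both clips read 0.3 to 2.9 mm. Lifter flat on the desk (origin within 3 mm, tilt < 0.06 rad), off the blank. Both at rest (x of blank in the frame of nest between 0.027 and 0.063 m and y of blank in the frame of nest between -0.003 and 0.003 m and z of blank in the frame of nest between 0.0575 and 0.062 m and angle between each of blank, lifter's own z axis and vertical below 0.06 rad and value of joint clip_left between 0.0003 and 0.0029 m and value of joint clip_right between 0.0003 and 0.0029 m and linear speed of each of blank, lifter below 0.02 m/s and contact force between blank and lifter below 0.05 N and height (world z) of lifter between -0.003 and 0.003 m); the robot touches nothing.
It fails at once if the gripper or arm touches the blank (contact force between blank and the fingers above 0.3 N or contact force between blank and the arm above 0.3 N).
It fails at once if the blank is tilted by more than 0.2 rad or dropped from the rails' height (angle between blank's own z axis and vertical above 0.2 rad or height (world z) of blank below 0.05 m).
It fails at once if the lifter pushes on the blank or on the fixture with more than 12 N (contact force between blank and lifter above 12 N or contact force between lifter and nest above 12 N).
It fails at once if a bystander is moved by more than 20 mm (distance of any of mug, stone_case, rack_a from where it was at the start of the episode above 0.02 m).
It also fails if it takes over 62 s, if anything falls off the work surface, if the arm or the gripper's body presses on something with over 40 N, if the wrist force passes 120 N, or if a joint passes its speed limit or range.

## Working session

There is one attempt and no reset: what is moved stays moved. The work goes in short steps, Python scripts to look and compute and a tool call to move; the robot and the scene stay as the last step left them, time stands still between calls to the robot, and variables do not carry over. Pictures are saved under pics/ and viewed, about 8 in all and at most 12, crops included, and the job is handed in when it is done.

Besides the shell and the picture viewer there is one more tool, called after "Request:" as name(argument=value, ...) on one line, values as JSON. carry_out: Moves the arm, as the interface text tells. Its arguments: {"type":"object","properties":{"translation":{"type":"array","items":{"type":"array","items":{"type":"number"}}},"turn":{"type":"array","items":{"type":"array","items":{"type":"number"}}},"gripper":{"type":"array","items":{"type":"number"}},"squeeze":{"type":"number"}},"required":["translation","turn","gripper"]}

```bash
mkdir -p pics; cat > h.py <<'E'
import numpy as np, cv2
from cell import robot, read_camera, nets
def ray(p,px):
    K=np.array([[p['fx'],0,p['cx']],[0,p['fy'],p['cy']],[0,0,1]])
    u=cv2.undistortPoints(np.array([[px]],float),K,np.array(p['distortion'],float))[0,0]
    T=np.array(p['world_from_camera']); d=T[:3,:3]@np.array([u[0],u[1],1]); return T[:3,3],d/np.linalg.norm(d)
def atz(p,px,z):
    o,d=ray(p,px); return o+d*(z-o[2])/d[2]
def proj(p,X):
    K=np.array([[p['fx'],0,p['cx']],[0,p['fy'],p['cy']],[0,0,1]])
    T=np.linalg.inv(np.array(p['world_from_camera'])); r,_=cv2.Rodrigues(T[:3,:3])
    return cv2.projectPoints(np.array(X,float).reshape(-1,1,3),r,T[:3,3],K,np.array(p['distortion'],float))[0][:,0]
def tri(rs):
    A=0;b=0
    for o,d in rs:
        M=np.eye(3)-np.outer(d,d);A=A+M;b=b+M@o
    return np.linalg.solve(A,b)
def save(p,n): cv2.imwrite('pics/'+n,p['img'][:,:,::-1])
E
python3 - <<'E'
from h import *
np.set_printoptions(precision=4,suppress=True)
P={}
for c in ['scene','side','wrist']:
    p=read_camera(c);P[c]=p
    print(c,np.array(p['world_from_camera'])[:3,3],p['fx'])
    for n in ['lifter','lifter_seat','blank','stand','nest','nest_mid','mug','stone_case','rack_a']:
        print(' ',n,[(np.round(r['pixel'],1).tolist(),round(float(r['score']),2)) for r in nets.tip_of(p,n)][:5])
cv2.imwrite('pics/a.png',np.vstack([np.hstack([P['scene']['img'],P['side']['img']])])[:,:,::-1][:, :].copy() if 0 else cv2.resize(np.hstack([P['scene']['img'],P['side']['img']]),(800,300))[:,:,::-1])
save(P['scene'],'scene.png');save(P['side'],'side.png');save(P['wrist'],'wrist.png')
import pickle;pickle.dump(P,open('P.pkl','wb'))
E
```

```text
scene [-0.1391 -0.5729  0.7598] 444.851176993435
  lifter [([272.4, 237.6], 0.58), ([312.8, 213.5], 0.17)]
  lifter_seat [([301.0, 229.8], 0.69)]
  blank [([211.1, 185.7], 0.57), ([234.4, 182.3], 0.52), ([226.5, 182.7], 0.5), ([253.4, 212.8], 0.46)]
  stand [([225.8, 200.9], 0.79)]
  nest [([386.9, 288.6], 0.62)]
  nest_mid [([403.8, 263.0], 0.85)]
  mug [([336.0, 228.9], 0.7)]
  stone_case [([312.2, 212.3], 0.5)]
  rack_a [([173.8, 205.8], 0.86)]
side [-0.0022  0.9384  0.552 ] 449.8124027381
  lifter [([289.7, 244.2], 0.92)]
  lifter_seat [([263.0, 230.0], 0.79)]
  blank [([177.2, 316.0], 0.92), ([245.0, 262.6], 0.66), ([156.2, 294.3], 0.6), ([172.7, 273.0], 0.52)]
  stand [([216.2, 292.6], 0.72)]
  nest [([322.0, 194.7], 0.7)]
  nest_mid [([309.0, 169.5], 0.72), ([291.0, 243.8], 0.28)]
  mug [([253.3, 213.0], 0.82)]
  stone_case [([228.6, 234.5], 0.59)]
  rack_a [([251.5, 347.2], 0.8)]
wrist [0.5255 0.0717 0.3842] 333.74998926752704
  lifter [([229.6, 47.6], 0.69)]
  lifter_seat [([321.8, 65.4], 0.94)]
  blank []
  stand []
  nest [([312.4, 315.9], 0.7)]
  nest_mid [([358.2, 348.1], 0.96)]
  mug [([396.7, 123.2], 0.83)]
  stone_case [([396.8, 15.7], 0.93)]
  rack_a []
```

View pics/scene.png

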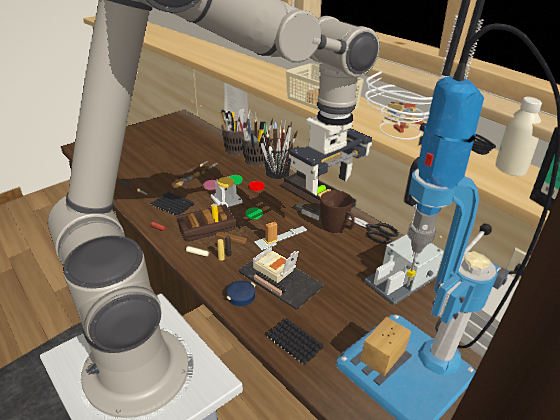

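View pics/side.png

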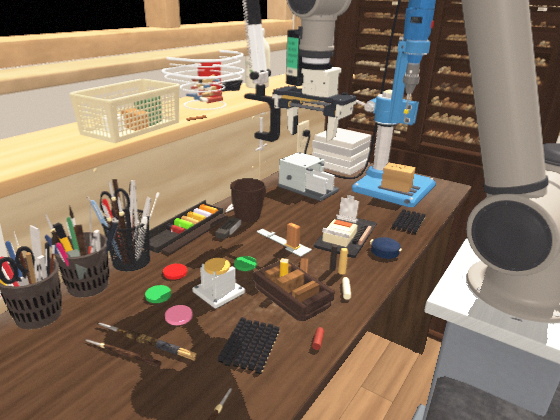

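The side view shows the brass disc on the stand at about (217,265). The look-alikes are loose discs on the desk: red (175,271), green (158,294) and (246,263), pink (178,315). The lifter is at (290,240) and the nest at (308,175). I choose the brass-yellow disc on the stand.

```bash
python3 - <<'E'
from h import *
import pickle
np.set_printoptions(precision=4,suppress=True)
P=pickle.load(open('P.pkl','rb'))
S,D,W=P['scene'],P['side'],P['wrist']
pts={'lifter':[(S,(272.4,237.6)),(D,(289.7,244.2)),(W,(229.6,47.6))],
'seat':[(S,(301,229.8)),(D,(263,230)),(W,(321.8,65.4))],
'stand':[(S,(225.8,200.9)),(D,(216.2,292.6))],
'nest':[(S,(386.9,288.6)),(D,(322,194.7)),(W,(312.4,315.9))],
'mid':[(S,(403.8,263)),(D,(309,169.5)),(W,(358.2,348.1))],
'mug':[(S,(336,228.9)),(D,(253.3,213)),(W,(396.7,123.2))],
'case':[(D,(228.6,234.5)),(W,(396.8,15.7))],'rack':[(S,(173.8,205.8)),(D,(251.5,347.2))]}
z=dict(seat=.003,mid=.06)
for n,l in pts.items():
    print(n,'tri',tri([ray(p,q) for p,q in l]),'atz',*[atz(p,q,z.get(n,0))[:2] for p,q in l])
a=cv2.resize(S['img'][160:320,180:460],(560,320),interpolation=cv2.INTER_CUBIC)
b=cv2.resize(D['img'][140:320,180:380],(560,504)[:2],interpolation=cv2.INTER_CUBIC)
c=cv2.resize(W['img'],(560,420))
cv2.imwrite('pics/b.png',b[:,:,::-1])
E
```

```text
lifter tri [0.481  0.1437 0.0071] atz [0.4907 0.1521] [0.4864 0.1378] [0.4771 0.1433]
seat tri [0.5742 0.1253 0.0035] atz [0.5731 0.125 ] [0.5762 0.1233] [0.5746 0.1255]
stand tri [ 0.502   0.3865 -0.0028] atz [0.4975 0.3816] [0.5017 0.3882]
nest tri [ 0.5741 -0.178  -0.0025] atz [ 0.5755 -0.1773] [ 0.5663 -0.1662] [ 0.5741 -0.1784]
mid tri [ 0.6214 -0.1806  0.0611] atz [ 0.6201 -0.1813] [ 0.6276 -0.1865] [ 0.6202 -0.1814]
mug tri [0.6547 0.0648 0.0041] atz [0.6558 0.0674] [0.657  0.0564] [0.6609 0.0662]
case tri [ 0.6508  0.1748 -0.0103] atz [0.6343 0.1892] [0.6508 0.174 ]
rack tri [ 0.3585  0.4638 -0.0047] atz [0.3595 0.4599] [0.3513 0.4694]
```

View pics/wrist.png

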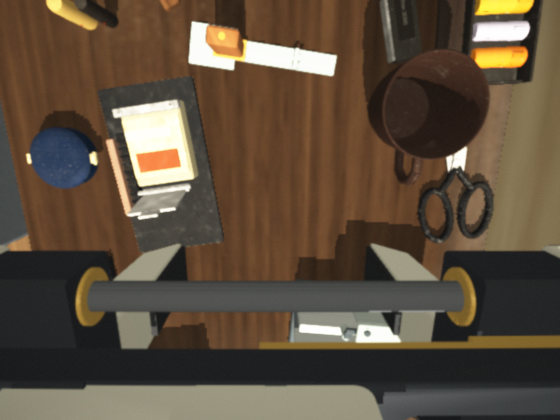

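View pics/b.png

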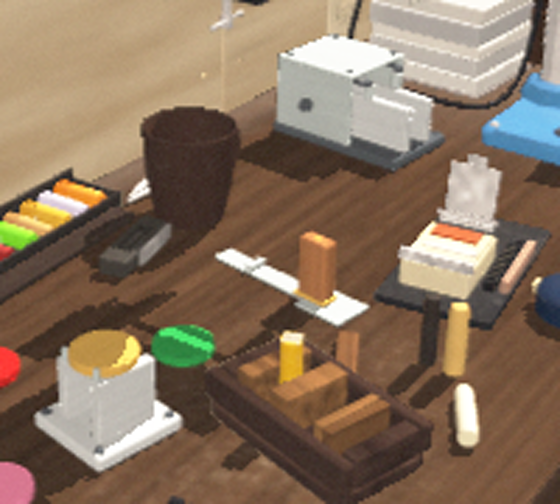

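The crop confirms the brass disc on the white stand. The lifter lies with its blade towards world +x, at a yaw of about -0.19. Next I check the tool axes and the nearby obstacles.

```bash
python3 - <<'E'
from h import *
import pickle
np.set_printoptions(precision=3,suppress=True)
P=pickle.load(open('P.pkl','rb'));S,D,W=P['scene'],P['side'],P['wrist']
s=robot.observe();print({k:np.round(v,3) for k,v in s.items()})
print(np.array(W['world_from_camera']))
for n,q,z in [('card',(165,195),.04),('pad corner',(190,82),0.005),('pad box',(160,110),.03),('bottles',(60,10),.05),('case',(400,30),.015),('foot UL',(190,22),.003),('foot LL',(189,65),.003),('tip',(336,62),.003),('tip b',(334,76),.003),('nest edge L',(291,315),.06)]: print(n,atz(W,q,z))
for n,q,z in [('press base L',(352,183),0),('press base front',(395,205),0),('chuck?',(410,100),.2)]: print(n,atz(D,q,z))
for n,q,z in [('press base',(340,368),0),('press base top',(385,318),0),('spindle tip',(411,280),.12)]: print(n,atz(S,q,z))
print('stand corners',[atz(D,q,.01)[:2] for q in [(215.7,306.8),(245.4,291.4),(193.2,291.4)]])
E
```

```text
{'time': np.float64(1.5), 'qpos': array([-0.146,  0.342,  1.524, -0.   ,  1.275, -0.146]), 'qvel': array([ 0.001,  0.002,  0.   ,  0.001, -0.   ,  0.   ]), 'joint_efforts': array([ -0.   , -43.113, -24.448,   0.072,   0.048,   0.   ]), 'tool_pos': array([0.525, 0.   , 0.227]), 'tool_rot': array([ 3.142, -0.   , -0.   ]), 'contact_force': array([ 0.506, -0.021, -0.335]), 'torque': array([ 0.028, -0.013,  0.016]), 'opening': np.float64(0.092)}
[[ 1.     0.001 -0.     0.525]
 [ 0.    -0.964 -0.268  0.072]
 [-0.     0.268 -0.964  0.384]
 [ 0.     0.     0.     1.   ]]
card [ 0.409 -0.007  0.04 ]
pad corner [0.434 0.109 0.005]
pad box [0.408 0.08  0.03 ]
bottles [0.332 0.166 0.05 ]
case [0.65  0.157 0.015]
foot UL [0.438 0.167 0.003]
foot LL [0.434 0.126 0.003]
tip [0.59  0.129 0.003]
tip b [0.588 0.115 0.003]
nest edge L [ 0.543 -0.138  0.06 ]
press base L [ 0.534 -0.305  0.   ]
press base front [ 0.363 -0.232  0.   ]
chuck? [ 0.514 -0.699  0.2  ]
press base [ 0.321 -0.258  0.   ]
press base top [ 0.497 -0.234  0.   ]
spindle tip [ 0.522 -0.258  0.12 ]
stand corners [array([0.464, 0.432]), array([0.449, 0.361]), array([0.532, 0.422])]
```

Request:
carry_out(translation=[[-0.003, -0.043, -0.005], [-0.003, -0.043, -0.005], [-0.003, -0.043, -0.005], [-0.003, -0.043, -0.005], [-0.004, -0.043, -0.005], [-0.004, -0.043, -0.005], [-0.004, -0.042, -0.003], [0, 0, 0], [0, 0, 0]], turn=[[0, 0, 0], [0, 0, 0], [0, 0, 0], [0, 0, 0], [0, 0, 0], [0, 0, 0], [0, 0, 0], [0, 0, 0], [0, 0, 0]], gripper=[-1, -0.5, 0, 0, 0, 0, 0, 0, 0])

```text
time: 2.4
tool_pos: [0.5006, 0.3007, 0.2594]
tool_rot: [3.141, 0.0, 0.002]
contact_force: [-0.7, -0.5, -0.1]
opening: 0.0459
```

```bash
python3 - <<'E'
from h import *
import pickle
np.set_printoptions(precision=4,suppress=True)
W=read_camera('wrist');pickle.dump(W,open('W2.pkl','wb'))
P=pickle.load(open('P.pkl','rb'));S,D=P['scene'],P['side']
print(robot.observe()['tool_pos'],W['world_from_camera'])
for n,z in [('lifter',0),('lifter_seat',.003),('blank',.06),('stand',0),('stone_case',0),('mug',0)]:
    print(n,[(np.round(r['pixel'],1),round(float(r['score']),2),atz(W,r['pixel'],z)[:2]) for r in nets.tip_of(W,n)][:5])
save(W,'w2.png')
a=cv2.resize(S['img'][90:420,330:500],(309,600));b=cv2.resize(D['img'][0:220,290:470],(491,600))
cv2.imwrite('pics/press.png',np.hstack([a,b])[:,:,::-1])
E
```

```text
[0.5009 0.2997 0.2594] [[ 1.      0.0028 -0.      0.501 ]
 [ 0.0027 -0.9633 -0.2683  0.3724]
 [-0.0008  0.2683 -0.9633  0.4168]
 [ 0.      0.      0.      1.    ]]
lifter [(array([257.2, 289.7]), 0.67, array([0.4762, 0.1421]))]
lifter_seat []
blank [(array([284.1,  10.6]), 0.95, array([0.5089, 0.4712])), (array([288.5, 200.1]), 0.86, array([0.5155, 0.285 ])), (array([375.5, 110.8]), 0.77, array([0.6035, 0.3796])), (array([275., 109.]), 0.68, array([0.5004, 0.381 ])), (array([356.1,  36.6]), 0.55, array([0.5791, 0.4489]))]
stand []
stone_case []
mug [(array([150.6,  32.5]), 0.58, array([0.359 , 0.4656]))]
```

View pics/w2.png

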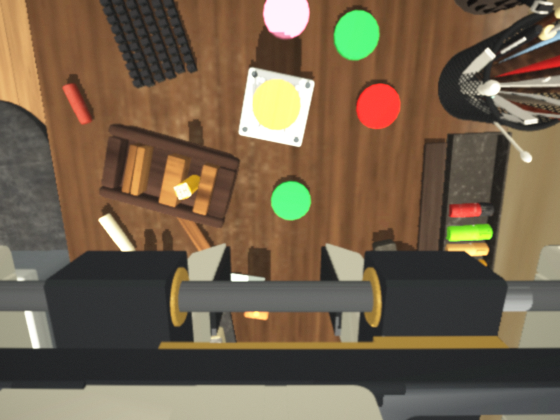

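View pics/press.png

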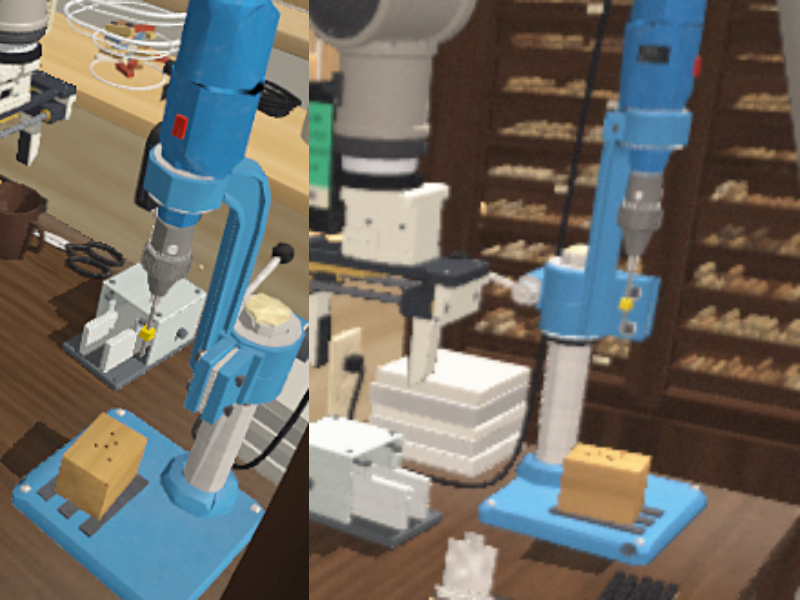

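```bash
python3 - <<'E'
from h import *
import pickle
np.set_printoptions(precision=4,suppress=True)
P=pickle.load(open('P.pkl','rb'));S,D=P['scene'],P['side'];W=pickle.load(open('W2.pkl','rb'))
t=lambda a,b:tri([ray(S,a),ray(D,b)])
print('tip',t((410.9,272.6),(406.6,111.8)),'motor',t((420.8,186),(415,47.7)))
Q=[(252,68),(314,80),(300,146),(239,133)]
c=np.array([atz(W,q,.012)[:2] for q in Q]);print(c,c.mean(0),[np.arctan2(*(c[(i+1)%4]-c[i])[::-1]) for i in range(4)])
a=cv2.resize(D['img'][250:315,185:255],(420,390),interpolation=cv2.INTER_CUBIC)
d=cv2.resize(S['img'][170:215,200:260],(380,285),interpolation=cv2.INTER_CUBIC)
w=cv2.resize(W['img'][55:160,225:330],(380,380),interpolation=cv2.INTER_CUBIC)
o=np.zeros((600,800,3),np.uint8);o[:390,:420]=a;o[:285,420:]=d;o[285:600,420:735]=cv2.resize(w,(315,315))
cv2.imwrite('pics/st.png',o[:,:,::-1])
E
```

```text
tip [ 0.3983 -0.3123  0.2512] motor [ 0.3946 -0.2952  0.4205]
[[0.4743 0.4265]
 [0.5446 0.4139]
 [0.5303 0.3398]
 [0.4578 0.3548]] [0.5017 0.3838] [np.float64(-0.17614173745726314), np.float64(-1.7613823907054895), np.float64(2.9379451338647193), np.float64(1.3444696327845786)]
```

View pics/st.png

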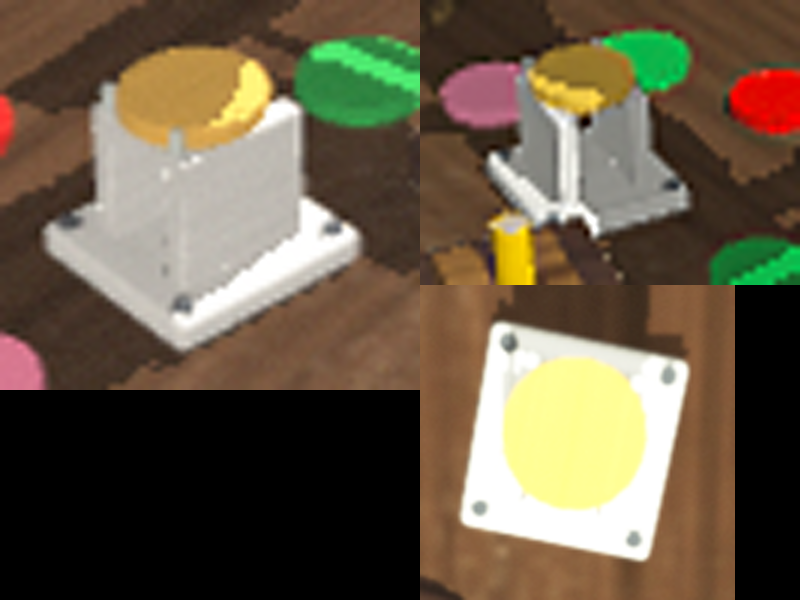

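The stop pins are on the stand's world +y side, so entry is along yaw of about 1.37 with the stand centre near (0.502, 0.384). Now to the lifter, with the camera turned to face along the blade.

Request:
carry_out(translation=[[-0.006, 0.04, 0.005], [-0.006, 0.04, 0.005], [-0.006, 0.04, 0.005], [-0.006, 0.038, 0.005], [0, 0, 0.01], [0, 0, 0.01], [0, 0, 0.01], [0, 0, 0.01], [0, 0, 0.01], [0, 0, 0.01]], turn=[[0, 0, 0], [0, 0, 0], [0, 0, 0], [0, 0, 0], [0, 0, 0.145], [0, 0, 0.145], [0, 0, 0.145], [0, 0, 0.145], [0, 0, 0.145], [0, 0, 0.145]], gripper=[0, 0, 0, 0, 0, 0, 0, 0, 0, 0])

```text
time: 3.75
tool_pos: [0.4771, 0.1415, 0.1795]
tool_rot: [-3.141, -0.0, -0.877]
contact_force: [-0.3, -0.6, 0.5]
opening: 0.0461
```

Request:
carry_out(translation=[[0, 0, 0.01], [0, 0, 0.01], [0, 0, 0.01], [0, 0, 0.01], [0, 0, 0.01], [0, 0, 0.01], [0, 0, 0], [0, 0, 0]], turn=[[0, 0, 0.145], [0, 0, 0.145], [0, 0, 0.145], [0, 0, 0.145], [0, 0, 0.145], [0, 0, 0.141], [0, 0, 0], [0, 0, 0]], gripper=[0, 0, 0, 0, 0, 0, 0, 0])

```text
time: 4.55
tool_pos: [0.4771, 0.1417, 0.12]
tool_rot: [-3.141, 0.0, -1.733]
contact_force: [0.1, -0.3, -0.1]
opening: 0.0458
```

```bash
python3 - <<'E'
from h import *
np.set_printoptions(precision=4,suppress=True)
s=robot.observe();print(s['tool_pos'],s['tool_rot'],s['qpos'])
W=read_camera('wrist');save(W,'w3.png')
for n,z in [('lifter',0),('lifter_seat',.003)]:
    print(n,[(np.round(r['pixel'],1),round(float(r['score']),2),atz(W,r['pixel'],z)[:2]) for r in nets.tip_of(W,n)][:5])
E
```

```text
[0.4771 0.1417 0.12  ] [-3.1415  0.     -1.7328] [ 0.1346  0.4097  1.7486 -0.      0.9831  1.8674]
lifter [(array([273.8, 203. ]), 0.9, array([0.4793, 0.1423]))]
lifter_seat [(array([271.9,  83. ]), 0.61, array([0.5747, 0.1281]))]
```

View pics/w3.png

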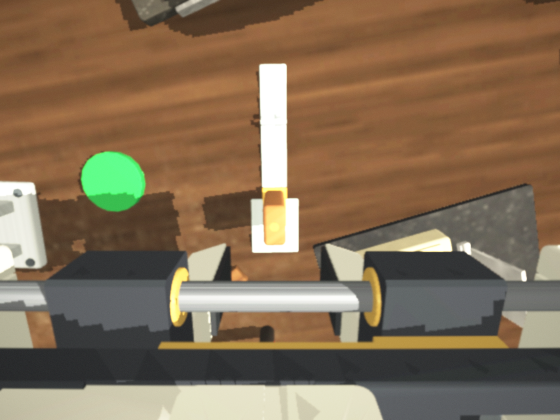

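The view shows the lifter between the open jaws: blade at column 273, foot at (275,225), aligned with the tool. Nothing else lies in the way, so I go down and grip.

Request:
carry_out(translation=[[0, -0.0015, 0.03], [0, 0, 0.03], [0, 0, 0.025], [0, 0, 0.016], [0, 0, 0], [0, 0, 0], [0, 0, 0], [0, 0, 0], [0, 0, 0]], turn=[[0, 0, 0], [0, 0, 0], [0, 0, 0], [0, 0, 0], [0, 0, 0], [0, 0, 0], [0, 0, 0], [0, 0, 0], [0, 0, 0]], gripper=[0, 0, 0, 0, 0, 1, 1, 1, 1], squeeze=50)

```text
time: 5.6
tool_pos: [0.479, 0.1419, 0.0196]
tool_rot: [-3.14, 0.0, -1.736]
contact_force: [-0.1, 0.5, -0.1]
opening: 0.0188
```

Request:
carry_out(translation=[[0, 0, 0], [0, 0, -0.02], [0, 0, -0.04], [0, 0, -0.04], [0, 0, 0], [0, 0, 0]], turn=[[0, 0, 0], [0, 0, 0], [0, 0, 0], [0, 0, 0], [0, 0, 0], [0, 0, 0]], gripper=[1, 1, 1, 1, 1, 1])

```text
time: 6.2
tool_pos: [0.4786, 0.1418, 0.1192]
tool_rot: [-3.14, 0.0, -1.736]
contact_force: [-0.2, -0.0, -1.4]
opening: 0.0157
```

```bash
python3 - <<'E'
from h import *
np.set_printoptions(precision=4,suppress=True)
s=robot.observe();print(s['tool_pos'],s['tool_rot'],s['opening'],s['contact_force'],s['torque'])
for k in range(2):
  W=read_camera('wrist')
  for n,z in [('lifter',.1005),('lifter_seat',.1035)]:
    print(n,[(np.round(r['pixel'],1),round(float(r['score']),2),atz(W,r['pixel'],z)[:2]) for r in nets.tip_of(W,n)][:5])
m=nets.regions_of(W,'lifter')[0]['region'];ys=np.where(m.any(1))[0]
for y in list(range(ys[0],ys[-1],12)): x=np.where(m[y])[0]; print(y,x.min(),x.max(),atz(W,((x.min()+x.max())/2,y),.1035)[:2])
save(W,'w4.png')
E
```

```text
[0.4786 0.1418 0.1192] [-3.1401  0.0004 -1.7359] 0.015711188507049164 [-0.2493 -0.0028 -1.3748] [ 0.0477  0.164  -0.0092]
lifter [(array([273.2, 249.2]), 0.71, array([0.4795, 0.1425])), (array([274. ,  63.6]), 0.38, array([0.5755, 0.126 ]))]
lifter_seat [(array([273.3,  61.8]), 0.89, array([0.5759, 0.1262]))]
lifter [(array([271.4, 252.1]), 0.79, array([0.4775, 0.1434]))]
lifter_seat [(array([276.3,  64.7]), 0.9, array([0.5727, 0.1249]))]
36 255 294 [0.5851 0.1237]
48 253 295 [0.5801 0.1247]
60 254 294 [0.575  0.1256]
72 254 294 [0.5697 0.1265]
84 255 294 [0.5644 0.1271]
96 255 294 [0.5589 0.128 ]
108 255 294 [0.5534 0.129 ]
120 255 294 [0.5478 0.1299]
132 256 294 [0.5421 0.1306]
144 256 294 [0.5362 0.1316]
156 257 294 [0.5303 0.1323]
168 257 293 [0.5243 0.1336]
180 257 293 [0.5181 0.1346]
192 257 293 [0.5118 0.1356]
204 257 293 [0.5054 0.1367]
216 257 293 [0.4989 0.1378]
228 257 293 [0.4922 0.1389]
240 258 293 [0.4853 0.1398]
252 259 292 [0.4784 0.1409]
264 258 293 [0.4713 0.1421]
276 256 295 [0.464  0.1433]Traceback (most recent call last):
  File "<stdin>", line 9, in <module>
    return umr_minimum(a, axis, None, out, keepdims, initial, where)
ValueError: zero-size array to reduction operation minimum which has no identity
```

Request:
carry_out(translation=[[-0.035, 0.0117, 0], [-0.035, 0.0117, 0], [0, 0, 0], [0, 0, 0], [0, 0, 0], [0, 0, 0], [0, 0, 0], [0, 0, 0], [0, 0, 0], [0, 0, 0]], turn=[[0, 0, 0], [0, 0, 0], [0, 0, -0.1395], [0, 0, -0.1395], [0, 0, -0.1395], [0, 0, -0.1395], [0, 0, -0.1395], [0, 0, -0.1395], [0, 0, -0.1395], [0, 0, -0.1395]], gripper=[1, 1, 1, 1, 1, 1, 1, 1, 1, 1])

```text
time: 7.55
tool_pos: [0.4667, 0.2146, 0.1182]
tool_rot: [3.141, 0.001, -0.614]
contact_force: [-0.2, 0.3, -1.7]
opening: 0.0159
```

Request:
carry_out(translation=[[0, 0, 0], [0, 0, 0], [0, 0, 0], [0, 0, 0], [0, 0, 0]], turn=[[0, 0, -0.1395], [0, 0, -0.1395], [0, 0, -0.1395], [0, 0, 0], [0, 0, 0]], gripper=[1, 1, 1, 1, 1])

```text
time: 8.05
tool_pos: [0.4668, 0.2146, 0.1184]
tool_rot: [3.141, 0.0, -0.205]
contact_force: [0.8, 0.8, -1.7]
opening: 0.0159
```

```bash
cat > m.py <<'E'
from h import *
def edges(W,z,rows):
    # lifter blade centre line from region
    m=nets.regions_of(W,'lifter')[0]['region'];o=[]
    for y in rows:
        x=np.where(m[y])[0]
        if len(x): o.append(atz(W,((x.min()+x.max())/2,y),z)[:2])
    return np.array(o)
E
python3 - <<'E'
from m import *
np.set_printoptions(precision=4,suppress=True)
s=robot.observe();print(s['tool_pos'],s['tool_rot'],s['time'])
W=read_camera('wrist');save(W,'w5.png')
for n,z in [('blank',.06),('stand',0),('lifter_seat',.1025)]:
    print(n,[(np.round(r['pixel'],1),round(float(r['score']),2),atz(W,r['pixel'],z)[:2]) for r in nets.tip_of(W,n)][:5])
for r in nets.regions_of(W,'blank')[:3]:
    m=r['region'].astype(np.uint8);c=max(cv2.findContours(m,cv2.RETR_EXTERNAL,cv2.CHAIN_APPROX_NONE)[0],key=len)
    e=cv2.minEnclosingCircle(c);print('blank reg',e,m.sum(),atz(W,e[0],.068)[:2])
e=edges(W,.1025,range(60,240,12));print(e[[0,-1]],np.arctan2(*(e[0]-e[-1])[::-1]))
E
```

```text
[0.4668 0.2146 0.1184] [ 3.1413  0.0005 -0.2053] 8.05
blank [(array([324.4, 126.6]), 0.75, array([0.5109, 0.2734]))]
stand []
lifter_seat [(array([275.2,  63.5]), 0.91, array([0.487 , 0.3095]))]
blank reg ((326.80657958984375, 123.58759307861328), 32.99892807006836) 3294 [0.5116 0.2752]
[[0.4867 0.3112]
 [0.4702 0.2279]] 1.3746945900793401
```

View pics/w5.png

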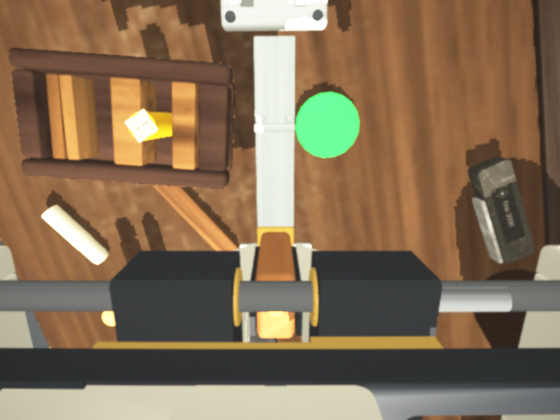

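```bash
cat >> m.py <<'E'
from scipy.spatial.transform import Rotation as R
def fr(s,X,yaw=None):  # to lifter-like frame at TCP: forward, left
    y=s['tool_rot'][2]+np.pi/2 if yaw is None else yaw
    d=np.array(X)[:2]-s['tool_pos'][:2]; return np.array([d@[np.cos(y),np.sin(y)],d@[-np.sin(y),np.cos(y)]])
E
python3 - <<'E'
from m import *
np.set_printoptions(precision=4,suppress=True)
s=robot.observe();W=read_camera('wrist');print(W['cx'],W['cy'],fr(s,W['world_from_camera'][:2,3]))
for q,z in [((231,16),.012),((319,15),.012),((222,28),.01),((326,30),.01),((275,40),.102),((275,125),.105),((275,60),.102),((275,220),.102)]: print(q,atz(W,q,z)[:2],fr(s,atz(W,q,z)))
print('stand c',fr(s,(.5017,.3838)))
E
```

```text
275.2657488626418 210.54622946523727 [ 0.0718 -0.0005]
(231, 16) [0.465  0.3597] [0.1416 0.0311]
(319, 15) [0.5263 0.3477] [ 0.1423 -0.0314]
(222, 28) [0.4567 0.354 ] [0.1344 0.0381]
(326, 30) [0.5299 0.3376] [ 0.1331 -0.037 ]
(275, 40) [0.4888 0.32  ] [ 0.1075 -0.0003]
(275, 125) [0.481  0.2816] [ 0.0683 -0.0003]
(275, 60) [0.4871 0.3113] [ 0.0987 -0.0003]
(275, 220) [0.4709 0.2322] [ 0.018  -0.0003]
stand c [ 0.1727 -0.    ]
```

Request:
carry_out(translation=[[0, 0, 0.015], [0, 0, 0.015], [0, 0, 0.0148], [0, 0, 0], [0, 0, 0]], turn=[[0, 0, 0], [0, 0, 0], [0, 0, 0], [0, 0, 0], [0, 0, 0]], gripper=[1, 1, 1, 1, 1])

```text
time: 8.9
tool_pos: [0.4671, 0.2147, 0.0741]
tool_rot: [3.142, 0.0, -0.202]
contact_force: [0.1, -0.6, -1.6]
opening: 0.0157
```

```bash
python3 - <<'E'
from m import *
np.set_printoptions(precision=4,suppress=True)
s=robot.observe();print(s['tool_pos'],s['tool_rot'],s['contact_force'],s['torque'])
W=read_camera('wrist');D=read_camera('side');S=read_camera('scene')
c=s['tool_rot'][2]+np.pi/2; f=np.array([np.cos(c),np.sin(c)]);b=s['tool_pos']
X=lambda a,z:[*(b[:2]+f*a),b[2]-.0195+z]
pts=[X(-.004+.112,0),X(-.004,0.059),X(-.046,0),[.5017,.3838,.06]]
for n,p in [('D',D),('S',S)]:
    print(n,proj(p,pts),'seat pred',proj(p,[X(.096,.003)])[0],[ (np.round(r['pixel'],1),round(r['score'],2)) for r in nets.tip_of(p,'lifter_seat')][:2])
im=D['img'].copy()
a=cv2.resize(im[210:300,170:320],(800,480),interpolation=cv2.INTER_CUBIC)
for q in proj(D,pts+[X(.096,.003)]): cv2.circle(a,tuple(((q-[170,210])*5.333).astype(int)),3,(255,0,255),-1)
cv2.imwrite('pics/d6.png',a[:,:,::-1])
E
```

```text
[0.4671 0.2147 0.0741] [ 3.1415  0.     -0.2018] [ 0.0657 -0.604  -1.5769] [-0.0015 -0.0083  0.0146]
D [[241.8388 257.2225]
 [281.3193 215.4173]
 [293.6337 233.0317]
 [216.6441 266.6289]] seat pred [246.2525 253.9255] [(array([245.9, 256. ]), 0.84), (array([250.9, 345.2]), 0.48)]
S [[234.6761 195.3472]
 [251.651  197.0007]
 [259.02   223.2099]
 [225.6138 183.5078]] seat pred [236.3864 196.4755] [(array([232.3, 198.1]), 0.92)]
```

View pics/d6.png

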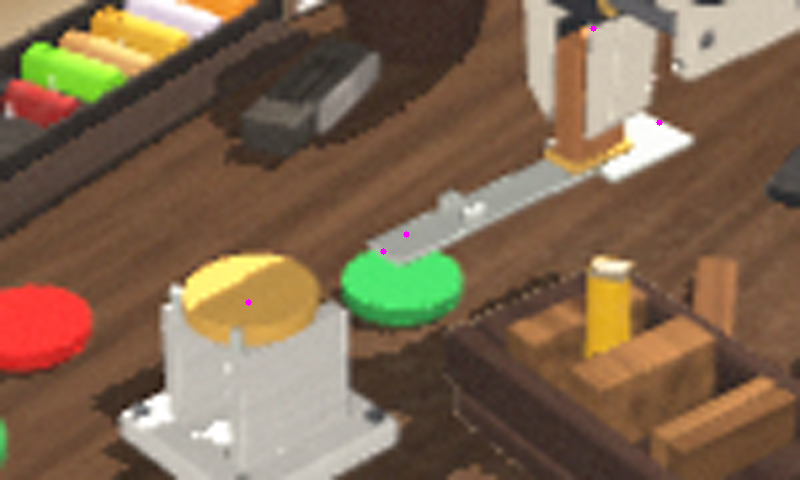

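The prediction overlays the blade tip to within about 1 mm and shows no droop. The blade points straight at the slot, so I advance.

Request:
carry_out(translation=[[0, -0.015, 0.0005], [0, -0.015, 0], [0, -0.015, 0], [0, -0.015, 0], [0, -0.008, 0], [0, 0, 0], [0, 0, 0]], turn=[[0, 0, 0], [0, 0, 0], [0, 0, 0], [0, 0, 0], [0, 0, 0], [0, 0, 0], [0, 0, 0]], gripper=[1, 1, 1, 1, 1, 1, 1])

```text
time: 9.85
tool_pos: [0.4802, 0.2813, 0.0732]
tool_rot: [3.141, 0.0, -0.201]
contact_force: [-0.8, -0.9, -1.6]
opening: 0.0157
```

```bash
python3 - <<'E'
from m import *
np.set_printoptions(precision=4,suppress=True)
s=robot.observe();print(s['tool_pos'],s['tool_rot'],s['contact_force'],s['torque'],s['time'])
W=read_camera('wrist')
a=cv2.resize(W['img'][0:260,160:400],(720,780))[:600]
cv2.imwrite('pics/w7.png',a[:,:,::-1])
E
```

```text
[0.4802 0.2813 0.0732] [ 3.141   0.0004 -0.2009] [-0.8299 -0.936  -1.5874] [ 0.0287  0.0604 -0.0258] 9.85
```

View pics/w7.png

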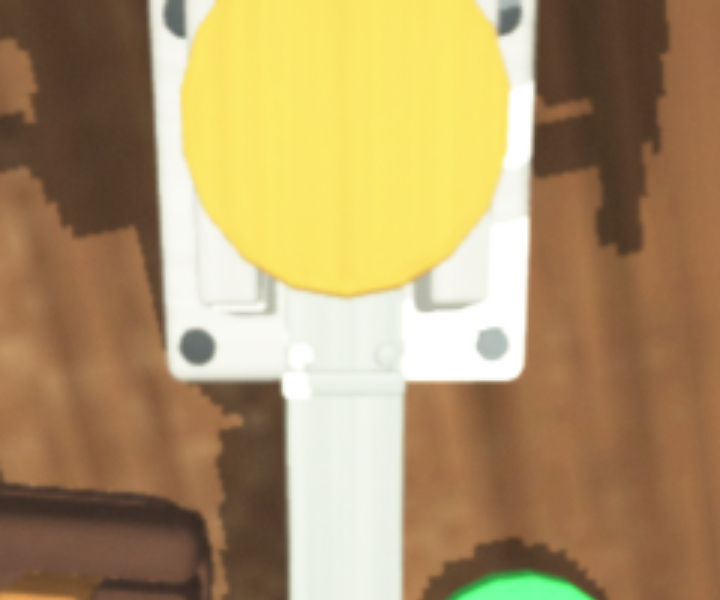

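The blade is centred in the slot (cols 285–405 of about 270–425). The heel pins (row about 345) are still about 9 mm short of the blank's edge (row about 290).

Request:
carry_out(translation=[[0, -0.003, 0], [0, -0.003, 0], [0, 0, 0], [0, 0, 0]], turn=[[0, 0, 0], [0, 0, 0], [0, 0, 0], [0, 0, 0]], gripper=[1, 1, 1, 1])

```text
time: 10.3
tool_pos: [0.4818, 0.2871, 0.0735]
tool_rot: [3.142, -0.0, -0.202]
contact_force: [-0.4, -0.1, -2.4]
opening: 0.0158
```

```bash
python3 - <<'E'
from m import *
np.set_printoptions(precision=4,suppress=True)
s=robot.observe();print(s['tool_pos'],s['tool_rot'],s['contact_force'],s['torque'],s['time'])
W=read_camera('wrist');im=W['img']
h=cv2.cvtColor(im,cv2.COLOR_RGB2HSV);m=((h[...,0]>18)&(h[...,0]<38)&(h[...,1]>100)&(h[...,2]>120)).astype(np.uint8)
n,l,st,c=cv2.connectedComponentsWithStats(m);
i=[k for k in range(1,n) if st[k,4]>3000];print(st[i])
y=np.where(l==i[0])[0];x=np.where(l==i[0])[1]
b=(x[y==y.max()].mean(),y.max());print(b,'blank near edge fwd',fr(s,atz(W,b,.064)),'left/right',fr(s,atz(W,(x.min(),y[x==x.min()].mean()),.068)),fr(s,atz(W,(x.max(),y[x==x.max()].mean()),.068)))
col=im[:,275].astype(int).sum(1)/3
print([(r,int(im[r,260:291].mean()),int(im[r,259:263].mean()),int(im[r,288:292].mean())) for r in range(int(b[1])-6,int(b[1])+40)])
a=cv2.resize(im[60:150,215:335],(800,600),interpolation=cv2.INTER_CUBIC)
cv2.imwrite('pics/w8.png',a[:,:,::-1])
E
```

```text
[0.4818 0.2871 0.0735] [ 3.1416 -0.0001 -0.2015] [-0.4283 -0.0652 -2.4012] [-0.0104 -0.0111  0.0073] 10.3
[[ 220    0  108  112 9805]
 [  92  336  351   13 3181]]
(np.float64(274.5), np.int64(111)) blank near edge fwd [ 0.0749 -0.0001] left/right [0.1022 0.0243] [ 0.0981 -0.0237]
[(105, 195, 194, 195), (106, 195, 195, 194), (107, 195, 195, 193), (108, 194, 191, 189), (109, 194, 195, 202), (110, 204, 224, 228), (111, 219, 239, 236), (112, 234, 241, 237), (113, 238, 240, 236), (114, 238, 237, 233), (115, 239, 241, 237), (116, 239, 248, 239), (117, 239, 249, 238), (118, 238, 250, 237), (119, 238, 252, 235), (120, 238, 253, 233), (121, 238, 252, 230), (122, 236, 250, 226), (123, 231, 245, 223), (124, 237, 252, 234), (125, 243, 255, 241), (126, 243, 255, 241), (127, 241, 255, 239), (128, 240, 255, 238), (129, 238, 255, 236), (130, 235, 255, 231), (131, 231, 255, 226), (132, 238, 253, 233), (133, 239, 244, 236), (134, 239, 241, 237), (135, 239, 241, 237), (136, 239, 241, 237), (137, 239, 241, 237), (138, 239, 241, 236), (139, 239, 241, 237), (140, 239, 241, 237), (141, 239, 241, 237), (142, 239, 241, 237), (143, 239, 241, 236), (144, 239, 241, 237), (145, 239, 241, 237), (146, 239, 241, 236), (147, 239, 241, 237), (148, 239, 241, 236), (149, 239, 241, 236), (150, 239, 241, 236)]
```

View pics/w8.png

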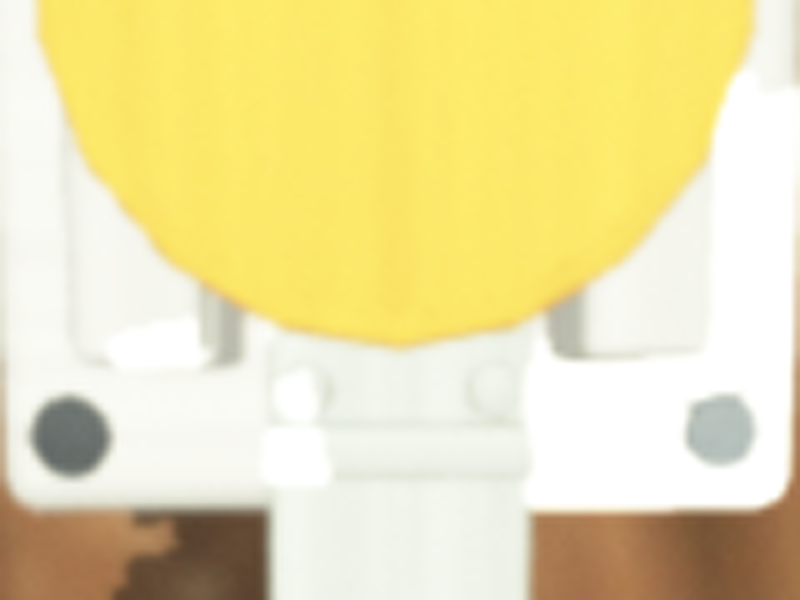

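The pin fronts are about 3 mm short of the disc edge (row 114.7 against 109.5, at about 1.95 px/mm). I advance 2.5 mm, then lift gently. The picture budget is used up, so from here I work from numbers only.

Request:
carry_out(translation=[[0, -0.0013, 0], [0, -0.0012, 0], [0, 0, 0], [0, 0, -0.0015], [0, 0, -0.0015], [0, 0, -0.001], [0, 0, -0.001], [0, 0, 0], [0, 0, 0]], turn=[[0, 0, 0], [0, 0, 0], [0, 0, 0], [0, 0, 0], [0, 0, 0], [0, 0, 0], [0, 0, 0], [0, 0, 0], [0, 0, 0]], gripper=[1, 1, 1, 1, 1, 1, 1, 1, 1], squeeze=58)

```text
time: 11.25
tool_pos: [0.4821, 0.2896, 0.0783]
tool_rot: [3.141, 0.0, -0.201]
contact_force: [-1.2, 0.0, -2.8]
opening: 0.0155
```

```bash
cat >> m.py <<'E'
def brass(s,W,z):
    h=cv2.cvtColor(W['img'],cv2.COLOR_RGB2HSV);m=((h[...,0]>18)&(h[...,0]<38)&(h[...,1]>100)&(h[...,2]>100)).astype(np.uint8)
    m[230:]=0; n,l,st,c=cv2.connectedComponentsWithStats(m); i=1+np.argmax(st[1:,4]); y,x=np.where(l==i)
    r=[fr(s,atz(W,q,z)) for q in [(x[y==y.max()].mean(),y.max()+.5),(x.min()-.5,np.median(y[x==x.min()])),(x.max()+.5,np.median(y[x==x.max()]))]]
    return st[i],r
E
python3 - <<'E'
from m import *
np.set_printoptions(precision=4,suppress=True)
s=robot.observe();print(s['tool_pos'],s['tool_rot'],s['contact_force'],s['torque'],s['time'])
W=read_camera('wrist');print(brass(s,W,s['tool_pos'][2]-.0195+.011))
E
```

```text
[0.4821 0.2896 0.0783] [ 3.1414  0.0002 -0.2014] [-1.2296  0.0007 -2.8435] [-0.2136  0.1873  0.042 ] 11.25
(array([ 221,    1,  106,  116, 9521], dtype=int32), [array([0.0724, 0.0002]), array([0.1009, 0.0246]), array([ 0.0994, -0.0239])])
```

Request:
carry_out(translation=[[0, 0, -0.003], [0, 0, -0.006], [0, 0, -0.01], [0, 0, -0.014], [0, 0, -0.014], [0, 0, -0.012], [0, 0, -0.008], [0, 0, -0.004], [0, 0, 0], [0, 0, 0]], turn=[[0, 0, 0], [0, 0, 0], [0, 0, 0], [0, 0, 0], [0, 0, 0], [0, 0, 0], [0, 0, 0], [0, 0, 0], [0, 0, 0], [0, 0, 0]], gripper=[1, 1, 1, 1, 1, 1, 1, 1, 1, 1])

```text
time: 12.3
tool_pos: [0.482, 0.2895, 0.149]
tool_rot: [3.141, 0.001, -0.202]
contact_force: [1.0, 0.5, -3.7]
opening: 0.0156
```

```bash
python3 - <<'E'
from m import *
np.set_printoptions(precision=4,suppress=True)
s=robot.observe();print(s['tool_pos'],s['tool_rot'],s['contact_force'],s['torque'],s['time'])
W=read_camera('wrist');print(brass(s,W,s['tool_pos'][2]-.0195+.011))
E
```

```text
[0.482  0.2895 0.149 ] [ 3.1411  0.0006 -0.2015] [ 1.0101  0.4629 -3.7104] [-0.1757  0.0686  0.0111] 12.3
(array([ 221,    1,  107,  116, 9665], dtype=int32), [array([0.0724, 0.0002]), array([0.0983, 0.0247]), array([ 0.0992, -0.0243])])
```

The blank rides steadily: load up about 1.5 N, with no shift in the picture. Back away from the stand, then swing towards the nest.

Request:
carry_out(translation=[[0, 0.005, 0], [0, 0.01, 0], [0, 0.015, 0], [0, 0.019, 0], [0, 0.019, 0], [0, 0.019, 0], [0, 0.019, 0], [0, 0.019, 0], [0, 0.019, 0], [0, 0.017, 0]], turn=[[0, 0, 0], [0, 0, 0], [0, 0, 0], [0, 0, 0], [0, 0, 0], [0, 0, 0], [0, 0, 0], [0, 0, 0], [0, 0, 0], [0, 0, 0]], gripper=[1, 1, 1, 1, 1, 1, 1, 1, 1, 1])

```text
time: 13.35
tool_pos: [0.4492, 0.13, 0.1495]
tool_rot: [3.141, -0.0, -0.202]
contact_force: [0.7, 0.5, -3.3]
opening: 0.0161
```

Request:
carry_out(translation=[[0, 0.013, 0], [0, 0.009, 0], [0, 0.005, 0], [0, 0.002, 0], [0, 0, 0], [0, 0, 0], [0, 0, 0], [0, 0, 0], [0, 0, 0], [0, 0, 0]], turn=[[0, 0, 0], [0, 0, 0.02], [0, 0, 0.05], [0, 0, 0.08], [0, 0, 0.11], [0, 0, 0.13], [0, 0, 0.13], [0, 0, 0.13], [0, 0, 0.13], [0, 0, 0.13]], gripper=[1, 1, 1, 1, 1, 1, 1, 1, 1, 1])

```text
time: 14.35
tool_pos: [0.4438, 0.1034, 0.1494]
tool_rot: [-3.142, 0.0, -1.118]
contact_force: [0.2, 0.5, -3.4]
opening: 0.0158
```

Request:
carry_out(translation=[[0, 0, 0], [0, 0, 0], [0, 0, 0], [0, 0, 0], [0, 0, 0], [0, 0, 0], [0, 0, 0]], turn=[[0, 0, 0.13], [0, 0, 0.13], [0, 0, 0.13], [0, 0, 0.08], [0, 0, 0.04], [0, 0, 0.02], [0, 0, 0]], gripper=[1, 1, 1, 1, 1, 1, 1])

```text
time: 15.05
tool_pos: [0.4439, 0.1034, 0.1494]
tool_rot: [-3.142, 0.0, -1.642]
contact_force: [-0.4, 1.1, -4.0]
opening: 0.0159
```

```bash
python3 - <<'E'
from m import *
np.set_printoptions(precision=4,suppress=True)
s=robot.observe();print(s['tool_pos'],s['tool_rot'],s['contact_force'],s['torque'],s['time'],s['qpos'])
W=read_camera('wrist');print(brass(s,W,s['tool_pos'][2]-.0195+.011))
E
```

```text
[0.4439 0.1034 0.1494] [-3.1416  0.0001 -1.6418] [-0.3682  1.0596 -3.9797] [ 0.0478  0.2812 -0.0218] 15.05 [0.0604 0.3019 1.821  0.0002 1.0186 1.7021]
(array([ 221,    1,  107,  116, 9796], dtype=int32), [array([ 0.0731, -0.0002]), array([0.0988, 0.0248]), array([ 0.0982, -0.0243])])
```

Request:
carry_out(translation=[[0.005, -0.0017, -0.001], [0.011, -0.004, -0.003], [0.0175, -0.006, -0.004], [0.022, -0.008, -0.006], [0.024, -0.009, -0.006], [0.024, -0.009, -0.006], [0.022, -0.008, -0.006], [0.0175, -0.006, -0.004], [0.011, -0.004, -0.003], [0.005, -0.0018, -0.001]], turn=[[0, 0, 0], [0, 0, 0], [0, 0, 0], [0, 0, 0], [0, 0, 0], [0, 0, 0], [0, 0, 0], [0, 0, 0], [0, 0, 0], [0, 0, 0]], gripper=[1, 1, 1, 1, 1, 1, 1, 1, 1, 1])

```text
time: 16.1
tool_pos: [0.4904, -0.0606, 0.1898]
tool_rot: [-3.141, -0.0, -1.643]
contact_force: [0.3, -0.3, -4.1]
opening: 0.016
```

```bash
cat > nestfit.py <<'E'
from m import *
from scipy.optimize import minimize
def seg(a,b,n=60): t=np.linspace(0,1,n)[:,None]; return np.array(a)*(1-t)+np.array(b)*t
def model():
    L=[]
    for y in (-.05,.05): L+=[seg((-.03,y,.012),(.134,y,.012))]
    L+=[seg((-.03,-.05,.012),(-.03,.05,.012))]
    for y in (.014,.024,-.014,-.024): L+=[seg((-.025,y,.06),(.03,y,.06),40)]
    for a in (1,-1): L+=[seg((-.025,.014*a,.06),(-.025,.024*a,.06),12)]
    return np.vstack(L)
def fit(Ws,x0,span=(.008,.008,.05)):
    M=model(); G=[]
    for W in Ws:
        g=cv2.cvtColor(W['img'],cv2.COLOR_RGB2GRAY).astype(np.float32)
        g=np.hypot(cv2.Scharr(g,5,1,0),cv2.Scharr(g,5,0,1)); g=np.minimum(g,np.percentile(g,97))
        G.append([cv2.GaussianBlur(g/g.max(),(0,0),sg) for sg in (2.5,1.0)])
    def sc(p,k):
        c,s_=np.cos(p[2]),np.sin(p[2]); X=np.c_[p[0]+c*M[:,0]-s_*M[:,1],p[1]+s_*M[:,0]+c*M[:,1],M[:,2]]; t=0;n=0
        for W,g in zip(Ws,G):
            q=proj(W,X).astype(np.float32); v=cv2.remap(g[k],q[:,:1],q[:,1:],cv2.INTER_LINEAR)[:,0]
            ok=(q[:,0]>2)&(q[:,0]<557)&(q[:,1]>2)&(q[:,1]<235)  # below: gripper hides
            t+=v[ok].sum();n+=ok.sum()
        return -t/max(n,50)
    gr=[(sc((x0[0]+a,x0[1]+b,x0[2]+c),0),a,b,c) for a in np.linspace(-1,1,9)*span[0] for b in np.linspace(-1,1,9)*span[1] for c in np.linspace(-1,1,9)*span[2]]
    out=[]
    for g in sorted(gr)[:5]:
        r=minimize(lambda u:sc(np.array(u)*[1e-3,1e-3,1e-2],1),(np.array(x0)+g[1:])*[1e3,1e3,1e2],method='Nelder-Mead',options=dict(initial_simplex=None,xatol=.02)); out.append((round(r.fun,4),*(r.x*[1e-3,1e-3,1e-2])))
    return sorted(out)
E
python3 - <<'E'
from nestfit import *
import pickle
np.set_printoptions(precision=4,suppress=True)
s=robot.observe();print(s['tool_pos'],s['tool_rot'],s['contact_force'],s['time'])
W=read_camera('wrist');pickle.dump(W,open('W9.pkl','wb'));print(brass(s,W,s['tool_pos'][2]-.0195+.011))
for n,z in [('nest',0),('nest_mid',.06)]:
    print(n,[(np.round(r['pixel'],1),round(float(r['score']),2),atz(W,r['pixel'],z)[:2]) for r in nets.tip_of(W,n)][:3])
for f in fit([W],(.5745,-.1775,-.07)): print(np.array(f))
E
```

```text
[ 0.4904 -0.0606  0.1898] [-3.1408 -0.0003 -1.6429] [ 0.3063 -0.3033 -4.1373] 16.1
(array([ 221,    0,  108,  117, 9853], dtype=int32), [array([ 0.0731, -0.0005]), array([0.1013, 0.0247]), array([ 0.0982, -0.0248])])
nest [(array([385.9, 100.2]), 0.57, array([ 0.5718, -0.1768]))]
nest_mid [(array([413.1,  32.9]), 0.71, array([ 0.6191, -0.1783]))]
[-0.6283  0.5763 -0.1761 -0.0978]
[-0.6145  0.5801 -0.1764 -0.0939]
[-0.6145  0.5801 -0.1764 -0.0937]
[-0.6143  0.5801 -0.1764 -0.0923]
[-0.6112  0.5804 -0.1765 -0.0845]
```

Request:
carry_out(translation=[[0, -0.004, 0], [0, -0.008, 0], [0, -0.012, 0], [0, -0.012, 0], [0, -0.01, 0], [0, -0.006, 0], [0, -0.003, 0], [0, 0, 0]], turn=[[0, 0, 0], [0, 0, 0], [0, 0, 0], [0, 0, 0], [0, 0, 0], [0, 0, 0], [0, 0, 0], [0, 0, 0]], gripper=[1, 1, 1, 1, 1, 1, 1, 1])

```text
time: 17.05
tool_pos: [0.5451, -0.0629, 0.1892]
tool_rot: [3.141, 0.0, -1.641]
contact_force: [-0.3, 0.0, -3.3]
opening: 0.0159
```

```bash
python3 - <<'E'
from nestfit import *
import pickle
np.set_printoptions(precision=4,suppress=True)
s=robot.observe();print(s['tool_pos'],s['tool_rot'],s['time'])
W=read_camera('wrist');pickle.dump(W,open('W10.pkl','wb'));W9=pickle.load(open('W9.pkl','rb'))
for n,z in [('nest',0),('nest_mid',.06)]:
    print(n,[(np.round(r['pixel'],1),round(float(r['score']),2),atz(W,r['pixel'],z)[:2]) for r in nets.tip_of(W,n)][:3])
for f in fit([W],(.5755,-.177,-.075))[:3]: print(np.array(f))
for f in fit([W,W9],(.5755,-.177,-.075))[:3]: print('2',np.array(f))
g=cv2.cvtColor(W['img'],cv2.COLOR_RGB2GRAY)[0:240,330:560]
l=cv2.createLineSegmentDetector().detect(g)[0][:,0]
for a in l:
    L=np.hypot(a[2]-a[0],a[3]-a[1])
    if L>35:
        A,B=[(a[0]+330,a[1]),(a[2]+330,a[3])]
        o=[]
        for z in (0,.012,.06):
            p,q=atz(W,A,z)[:2],atz(W,B,z)[:2];o.append(np.r_[p,q])
        d=o[2][2:]-o[2][:2];print(np.round([*A,*B]),'dir',round(float(np.arctan2(d[1],d[0])),3),'z12',o[1],'z60',o[2])
E
```

```text
[ 0.5451 -0.0629  0.1892] [ 3.1413  0.0001 -1.6413] 17.05
nest [(array([382.8, 155.4]), 0.61, array([ 0.5722, -0.1764]))]
nest_mid [(array([410.3, 105.7]), 0.74, array([ 0.6192, -0.1797]))]
[-0.5781  0.5761 -0.1761 -0.0993]
[-0.578   0.5761 -0.1761 -0.0993]
[-0.578   0.5762 -0.1761 -0.1   ]
2 [-0.6016  0.5762 -0.1761 -0.0963]
2 [-0.6015  0.5762 -0.1761 -0.0965]
2 [-0.6015  0.5762 -0.1761 -0.0966]
[385. 186. 392. 124.] dir -0.093 z12 [ 0.5429 -0.1752  0.6033 -0.1808] z60 [ 0.5536 -0.1599  0.6054 -0.1647]
[488. 124. 510.   0.] dir -0.089 z12 [ 0.5972 -0.2753  0.7043 -0.2848] z60 [ 0.6001 -0.2456  0.6919 -0.2538]
[428. 188. 435. 137.] dir -0.093 z12 [ 0.5375 -0.2194  0.5886 -0.2241] z60 [ 0.5489 -0.1977  0.5928 -0.2018]
[341. 121. 487. 125.] dir -1.662 z12 [ 0.6097 -0.1313  0.5966 -0.274 ] z60 [ 0.6108 -0.1223  0.5996 -0.2446]
[379. 135. 374. 185.] dir 3.053 z12 [ 0.5944 -0.1683  0.5448 -0.1639] z60 [ 0.5978 -0.1539  0.5552 -0.1502]
[425. 127. 417. 186.] dir 3.051 z12 [ 0.599  -0.2131  0.5405 -0.2078] z60 [ 0.6017 -0.1924  0.5515 -0.1878]
[369.   0. 359. 120.] dir 3.047 z12 [ 0.7122 -0.
[... 331 characters left out ...]
0.5925 -0.1278] z60 [ 0.6554 -0.1248  0.5961 -0.1193]
[558. 206. 474. 212.] dir 1.575 z12 [ 0.5089 -0.3574  0.5085 -0.2695] z60 [ 0.5245 -0.316   0.5241 -0.2406]
[348.   2. 342.  55.] dir 3.007 z12 [ 0.7123 -0.1396  0.6693 -0.1337] z60 [ 0.6987 -0.1294  0.6618 -0.1244]
[364. 126. 360. 176.] dir 3.051 z12 [ 0.604  -0.1543  0.5549 -0.1498] z60 [ 0.606  -0.142   0.5639 -0.1382]
[403. 125. 397. 178.] dir 3.05 z12 [ 0.6015 -0.1922  0.5498 -0.1875] z60 [ 0.6038 -0.1744  0.5595 -0.1704]
[558. 198. 462. 205.] dir 1.576 z12 [ 0.5168 -0.3561  0.5164 -0.2556] z60 [ 0.5313 -0.3148  0.5309 -0.2288]
[559.   1. 536. 107.] dir 3.052 z12 [ 0.7012 -0.3288  0.6108 -0.3206] z60 [ 0.6892 -0.2914  0.6117 -0.2844]
```

Rail lines in the picture are spaced 10.1/27.9/9.8 mm at z = 60, which matches the model. They give nest yaw -0.093 and an axis lateral of -0.122, with origin about (0.577, -0.176). Next I line up in front of the mouth.

Request:
carry_out(translation=[[0, 0, 0], [0.004, 0.0025, 0], [0.009, 0.005, 0], [0.013, 0.0075, 0], [0.016, 0.009, 0], [0.017, 0.01, 0], [0.016, 0.009, 0], [0.014, 0.008, 0], [0.011, 0.006, 0], [0.0068, 0.004, 0]], turn=[[0, 0, 0.0225], [0, 0, 0], [0, 0, 0], [0, 0, 0], [0, 0, 0], [0, 0, 0], [0, 0, 0], [0, 0, 0], [0, 0, 0], [0, 0, 0]], gripper=[1, 1, 1, 1, 1, 1, 1, 1, 1, 1])

```text
time: 18.2
tool_pos: [0.4733, -0.165, 0.1896]
tool_rot: [-3.141, -0.0, -1.665]
contact_force: [-0.2, -0.3, -2.4]
opening: 0.0156
```

Request:
carry_out(translation=[[0.003, 0.002, 0.005], [0, 0, 0.012], [0, 0, 0.02], [0, 0, 0.02], [0, 0, 0.015], [0, 0, 0.01], [0, 0, 0.005], [0, 0, 0.002], [0, 0, 0], [0, 0, 0]], turn=[[0, 0, 0], [0, 0, 0], [0, 0, 0], [0, 0, 0], [0, 0, 0], [0, 0, 0], [0, 0, 0], [0, 0, 0], [0, 0, 0], [0, 0, 0]], gripper=[1, 1, 1, 1, 1, 1, 1, 1, 1, 1])

```text
time: 19.2
tool_pos: [0.4725, -0.1667, 0.101]
tool_rot: [-3.14, -0.0, -1.664]
contact_force: [-0.6, -0.4, -3.6]
opening: 0.0161
```

```bash
cat > n.py <<'E'
from nestfit import *
YA=-.093; F=np.array([np.cos(YA),np.sin(YA)]); N=np.array([-np.sin(YA),np.cos(YA)])
def st():
    s=robot.observe(); p=s['tool_pos'][:2]
    print('t',s['time'],'nest x/y of TCP',np.round([p@F-.5916,p@N+.122],4),'z',s['tool_pos'][2],'yawerr',round(float(s['tool_rot'][2]+np.pi/2-YA),4),'rot',s['tool_rot'][:2],'Ffwd',round(float(s['contact_force'][:2]@F),2),'Flat',round(float(s['contact_force'][:2]@N),2),'Fz',s['contact_force'][2],'T',s['torque'])
    return s
E
python3 - <<'E'
from n import *
np.set_printoptions(precision=4,suppress=True)
s=st()
W=read_camera('wrist');print(brass(s,W,s['tool_pos'][2]-.0195+.011))
g=cv2.cvtColor(W['img'],cv2.COLOR_RGB2GRAY)[0:240,150:420]
for a in cv2.createLineSegmentDetector().detect(g)[0][:,0]:
    if np.hypot(a[2]-a[0],a[3]-a[1])>14:
        A,B=[(a[0]+150,a[1]),(a[2]+150,a[3])]
        p,q=atz(W,A,.06)[:2],atz(W,B,.06)[:2]
        print(np.round([*A,*B]),'nest60',np.round([p@F-.5916,p@N+.122,q@F-.5916,q@N+.122],4))
E
```

```text
t 19.2 nest x/y of TCP [-0.1057 -0.0001] z 0.10103393832646744 yawerr -0.0002 rot [-3.1403 -0.0005] Ffwd -0.51 Flat -0.48 Fz -3.604307768758484 T [ 0.0629  0.2793 -0.0537]
(array([ 221,    0,  108,  117, 9842], dtype=int32), [array([ 0.0731, -0.0002]), array([0.0986, 0.0249]), array([ 0.0982, -0.0248])])
[293. 238. 295. 111.] nest60 [-0.1065 -0.012  -0.0292 -0.0115]
[255. 113. 257. 238.] nest60 [-0.0306  0.0114 -0.1065  0.011 ]
[302.   7. 281.   0.] nest60 [ 0.0235 -0.0147  0.0267 -0.0035]
[267.   1. 250.   6.] nest60 [0.0266 0.004  0.024  0.0132]
[230.  24. 221.  50.] nest60 [0.0153 0.0241 0.0027 0.0294]
[221.  68. 228.  88.] nest60 [-0.0063  0.0297 -0.0173  0.0259]
[228.  89. 243. 104.] nest60 [-0.0173  0.0263 -0.0258  0.0179]
[221.  51. 222.  68.] nest60 [ 0.0023  0.0292 -0.0067  0.0292]
[244. 106. 257. 113.] nest60 [-0.0267  0.0173 -0.0304  0.01  ]
[318.  20. 302.   9.] nest60 [ 0.0175 -0.0232  0.0228 -0.0146]
[328.  72. 327.  41.] nest60 [-0.0086 -0.0299  0.0074 -0.0285]
[326.  40. 320.  25.] nest60 [ 0.0077 -0.0279  0.0151 -0.0243]
[318.  94. 328.  72.] nest60 [-0.02   -0.0247 
[... 887 characters left out ...]
0.0085]
[201.  27. 206. 112.] nest60 [ 0.0141  0.0396 -0.0299  0.0393]
[418. 144. 399. 146.] nest60 [-0.0479 -0.0843 -0.0488 -0.0734]
[184. 121. 188. 150.] nest60 [-0.0347  0.0523 -0.0512  0.0507]
[188. 190. 191. 212.] nest60 [-0.0757  0.0526 -0.0892  0.0514]
[313. 118. 298. 119.] nest60 [-0.0332 -0.0222 -0.0337 -0.0136]
[162. 180. 156. 146.] nest60 [-0.069   0.0677 -0.0488  0.0694]
[185. 153. 191. 187.] nest60 [-0.0532  0.0527 -0.0736  0.0506]
[350.  21. 365.   0.] nest60 [ 0.0169 -0.0403  0.0269 -0.0479]
[202. 216. 206. 238.] nest60 [-0.0916  0.0448 -0.1066  0.0435]
[246. 118. 226. 119.] nest60 [-0.0333  0.0166 -0.0339  0.0281]
[289. 228. 261. 228.] nest60 [-0.0998 -0.0093 -0.0998  0.0087]
```

Base-plate edges show symmetric about my axis (±39.5 mm apparent on each side), so I am centred to about 0.2 mm. I lower the blank onto the rails.

Request:
carry_out(translation=[[0, 0, 0.004], [0, 0, 0.006], [0, 0, 0.006], [0, 0, 0.004], [0, 0, 0.002], [0, 0, 0.0015], [0, 0, 0.0015], [0, 0, 0.0015], [0, 0, 0.0005], [0, 0, 0]], turn=[[0, 0, 0], [0, 0, 0], [0, 0, 0], [0, 0, 0], [0, 0, 0], [0, 0, 0], [0, 0, 0], [0, 0, 0], [0, 0, 0], [0, 0, 0]], gripper=[1, 1, 1, 1, 1, 1, 1, 1, 1, 1])

```text
time: 20.25
tool_pos: [0.4721, -0.1666, 0.0735]
tool_rot: [-3.141, -0.0, -1.664]
contact_force: [-0.8, 0.6, -0.7]
opening: 0.016
```

```bash
python3 - <<'E'
from n import *
np.set_printoptions(precision=4,suppress=True)
s=st()
W=read_camera('wrist');print(brass(s,W,.068))
for k in range(3):
  read_camera('wrist');st()
E
```

```text
t 20.25 nest x/y of TCP [-0.1061  0.    ] z 0.07352220177277674 yawerr -0.0002 rot [-3.1413 -0.0001] Ffwd -0.81 Flat 0.53 Fz -0.7408218537805069 T [ 0.0385  0.3059 -0.0272]
(array([  220,     0,   110,   117, 10158], dtype=int32), [array([0.0731, 0.0005]), array([0.0986, 0.0248]), array([ 0.099 , -0.0248])])
t 20.35 nest x/y of TCP [-0.1061  0.    ] z 0.07353455749954185 yawerr -0.0002 rot [-3.1413 -0.0001] Ffwd -0.79 Flat 0.16 Fz -1.240229978053148 T [0.0186 0.2782 0.017 ]
t 20.4 nest x/y of TCP [-0.1061  0.    ] z 0.0735183154821484 yawerr -0.0002 rot [-3.1413 -0.0001] Ffwd -0.13 Flat 0.22 Fz -1.1189259066768322 T [ 0.0204  0.2967 -0.0042]
t 20.45 nest x/y of TCP [-0.1061  0.    ] z 0.07350382143324977 yawerr -0.0002 rot [-3.1414 -0.0001] Ffwd -1.75 Flat 0.05 Fz -0.6240143741317667 T [-0.0115  0.3126 -0.0451]
```

The blank is on the rails: the load has come off and its edge is still against the heel. I push in slowly. The stop cannot come before x = 30 mm, and the blank is at about -8.

Request:
carry_out(translation=[[0, -0.002, 0], [0, -0.003, 0], [0, -0.003, 0], [0, -0.003, 0], [0, -0.002, 0], [0, -0.002, 0], [0, 0, 0]], turn=[[0, 0, 0], [0, 0, 0], [0, 0, 0], [0, 0, 0], [0, 0, 0], [0, 0, 0], [0, 0, 0]], gripper=[1, 1, 1, 1, 1, 1, 1])

```text
time: 21.15
tool_pos: [0.4869, -0.1678, 0.0734]
tool_rot: [3.141, 0.0, -1.664]
contact_force: [-2.2, 0.1, 0.2]
opening: 0.0154
```

```bash
cat >> n.py <<'E'
def avg(k=4):
    s=st();a=[];b=[]
    for i in range(k):
        W=read_camera('wrist');o=robot.observe();a.append(o['contact_force']);b.append(o['torque'])
    a=np.mean(a,0);print('mean Ffwd %.2f Flat %.2f Fz %.2f'%(a[:2]@F,a[:2]@N,a[2]),'T',np.mean(b,0)); return s,W
E
python3 - <<'E'
from n import *
np.set_printoptions(precision=4,suppress=True)
s,W=avg();print(brass(s,W,.068))
E
```

```text
t 21.15 nest x/y of TCP [-0.0912  0.0001] z 0.07338165092696575 yawerr -0.0001 rot [3.1413 0.0001] Ffwd -2.2 Flat -0.12 Fz 0.2085614747578507 T [0.0678 0.4163 0.0125]
mean Ffwd -2.57 Flat 0.12 Fz -0.50 T [ 0.0719  0.4294 -0.0008]
(array([  219,     0,   111,   117, 10173], dtype=int32), [array([ 0.0731, -0.0005]), array([0.1004, 0.0252]), array([ 0.0997, -0.0247])])
```

Request:
carry_out(translation=[[0, -0.001, 0], [0, -0.001, 0], [0, -0.001, 0], [0, -0.001, 0], [0, 0, 0]], turn=[[0, 0, 0], [0, 0, 0], [0, 0, 0], [0, 0, 0], [0, 0, 0]], gripper=[1, 1, 1, 1, 1])

```text
time: 21.85
tool_pos: [0.4909, -0.1682, 0.0733]
tool_rot: [3.141, 0.0, -1.664]
contact_force: [-3.6, 0.3, 0.1]
opening: 0.0155
```

```bash
python3 - <<'E'
from n import *
np.set_printoptions(precision=4,suppress=True)
s,W=avg(3);print(brass(s,W,.068))
E
```

```text
t 21.85 nest x/y of TCP [-0.0872  0.0001] z 0.07334642512981956 yawerr -0.0002 rot [3.1415 0.0001] Ffwd -3.64 Flat -0.07 Fz 0.14896445019311688 T [0.1416 0.7182 0.0211]
mean Ffwd -3.53 Flat -0.25 Fz -0.26 T [ 0.1119  0.6701 -0.0183]
(array([  219,     4,   111,   114, 10034], dtype=int32), [array([ 0.0727, -0.0009]), array([0.1006, 0.0252]), array([ 0.0996, -0.0247])])
```

Request:
carry_out(translation=[[0, -0.001, 0], [0, -0.001, 0], [0, -0.001, 0], [0, -0.001, 0], [0, 0, 0]], turn=[[0, 0, 0], [0, 0, 0], [0, 0, 0], [0, 0, 0], [0, 0, 0]], gripper=[1, 1, 1, 1, 1])

```text
time: 22.5
tool_pos: [0.4952, -0.1687, 0.0734]
tool_rot: [-3.141, -0.0, -1.664]
contact_force: [-2.9, -0.3, -0.5]
opening: 0.0156
```

```bash
python3 - <<'E'
from n import *
np.set_printoptions(precision=4,suppress=True)
s,W=avg(3);print(brass(s,W,.068))
E
```

```text
t 22.5 nest x/y of TCP [-0.0829  0.    ] z 0.07341598875984172 yawerr -0.0002 rot [-3.1412 -0.    ] Ffwd -2.82 Flat -0.57 Fz -0.5251805712233646 T [ 0.066   0.6256 -0.0034]
mean Ffwd -2.59 Flat -0.18 Fz -0.81 T [0.0983 0.6133 0.0327]
(array([ 219,   16,  111,  102, 9266], dtype=int32), [array([ 0.0726, -0.0002]), array([0.0994, 0.0252]), array([ 0.099 , -0.0248])])
```

Request:
carry_out(translation=[[0, -0.001, 0], [0, -0.001, 0], [0, -0.001, 0], [0, -0.001, 0], [0, -0.001, 0], [0, 0, 0]], turn=[[0, 0, 0], [0, 0, 0], [0, 0, 0], [0, 0, 0], [0, 0, 0], [0, 0, 0]], gripper=[1, 1, 1, 1, 1, 1])

```text
time: 23.25
tool_pos: [0.5003, -0.1692, 0.0734]
tool_rot: [-3.141, -0.0, -1.664]
contact_force: [-2.9, 0.8, -0.0]
opening: 0.0156
```

```bash
python3 - <<'E'
from n import *
np.set_printoptions(precision=4,suppress=True)
s,W=avg(3);print(brass(s,W,.068))
E
```

```text
t 23.25 nest x/y of TCP [-0.0778  0.    ] z 0.07344488404748833 yawerr -0.0001 rot [-3.141  -0.0001] Ffwd -2.95 Flat 0.57 Fz -0.037377062985606946 T [ 0.0523  0.5374 -0.0091]
mean Ffwd -1.71 Flat 0.06 Fz -1.13 T [ 0.0951  0.4522 -0.0083]
(array([ 220,   30,  109,   88, 8011], dtype=int32), [array([0.0726, 0.0002]), array([0.0983, 0.0248]), array([ 0.0979, -0.0244])])
```

Request:
carry_out(translation=[[0, -0.001, 0], [0, -0.001, 0], [0, -0.001, 0], [0, 0, 0]], turn=[[0, 0, 0], [0, 0, 0], [0, 0, 0], [0, 0, 0]], gripper=[1, 1, 1, 1])

```text
time: 23.8
tool_pos: [0.5031, -0.1694, 0.0735]
tool_rot: [-3.141, -0.0, -1.664]
contact_force: [-2.2, -0.2, -1.3]
opening: 0.016
```

```bash
python3 - <<'E'
from n import *
np.set_printoptions(precision=4,suppress=True)
s,W=avg(3);print(brass(s,W,.068))
E
```

```text
t 23.8 nest x/y of TCP [-0.0749  0.    ] z 0.07345673351131742 yawerr -0.0002 rot [-3.1411 -0.0001] Ffwd -2.13 Flat -0.37 Fz -1.280013606569078 T [ 0.0834  0.4924 -0.0331]
mean Ffwd -1.23 Flat -0.18 Fz -1.89 T [0.0851 0.4495 0.0309]
(array([ 219,   38,  110,   80, 7142], dtype=int32), [array([0.0726, 0.0002]), array([0.1006, 0.0252]), array([ 0.0986, -0.0243])])
```

Request:
carry_out(translation=[[0, -0.001, 0], [0, -0.001, 0], [0, -0.001, 0], [0, -0.001, 0], [0, 0, 0]], turn=[[0, 0, 0], [0, 0, 0], [0, 0, 0], [0, 0, 0], [0, 0, 0]], gripper=[1, 1, 1, 1, 1])

```text
time: 24.45
tool_pos: [0.5072, -0.1698, 0.0735]
tool_rot: [-3.141, -0.0, -1.664]
contact_force: [-1.7, 0.1, -0.6]
opening: 0.0157
```

```bash
python3 - <<'E'
from n import *
np.set_printoptions(precision=4,suppress=True)
s,W=avg(3);print(brass(s,W,.068))
E
```

```text
t 24.45 nest x/y of TCP [-0.0708  0.    ] z 0.07346557473710216 yawerr -0.0002 rot [-3.141  -0.0001] Ffwd -1.71 Flat -0.05 Fz -0.5518136882138621 T [ 0.1203  0.4155 -0.0094]
mean Ffwd -0.93 Flat 0.80 Fz -1.49 T [0.0634 0.3101 0.0139]
(array([ 220,   50,  109,   67, 5918], dtype=int32), [array([0.0731, 0.0009]), array([0.0985, 0.0248]), array([ 0.0983, -0.0244])])
```

Request:
carry_out(translation=[[0, -0.0007, 0], [0, -0.0007, 0], [0, -0.0006, 0], [0, 0, 0]], turn=[[0, 0, 0], [0, 0, 0], [0, 0, 0], [0, 0, 0]], gripper=[1, 1, 1, 1])

```text
time: 25.0
tool_pos: [0.509, -0.17, 0.0735]
tool_rot: [-3.141, -0.0, -1.664]
contact_force: [-1.6, 0.2, -0.8]
opening: 0.0154
```

```bash
python3 - <<'E'
from n import *
np.set_printoptions(precision=4,suppress=True)
s,W=avg(3);print(brass(s,W,.068))
E
```

```text
t 25.0 nest x/y of TCP [-0.069  0.   ] z 0.07345836285749162 yawerr -0.0003 rot [-3.1413 -0.    ] Ffwd -1.61 Flat 0.07 Fz -0.8410023492169332 T [ 0.0392  0.412  -0.0057]
mean Ffwd -1.74 Flat -0.66 Fz -1.43 T [ 0.0726  0.3741 -0.0202]
(array([ 220,   55,  109,   63, 5394], dtype=int32), [array([0.0726, 0.0003]), array([0.0969, 0.0249]), array([ 0.0969, -0.0244])])
```

The force profile peaked at 3.5 N with the blank at about 11.5 mm, which puts home near 36 mm. From here I use small steps.

Request:
carry_out(translation=[[0, -0.0007, 0], [0, -0.0007, 0], [0, -0.0006, 0], [0, 0, 0]], turn=[[0, 0, 0], [0, 0, 0], [0, 0, 0], [0, 0, 0]], gripper=[1, 1, 1, 1])

```text
time: 25.55
tool_pos: [0.511, -0.1702, 0.0735]
tool_rot: [-3.141, -0.0, -1.664]
contact_force: [-0.8, 0.6, -1.2]
opening: 0.0155
```

```bash
python3 - <<'E'
from n import *
np.set_printoptions(precision=4,suppress=True)
s,W=avg(3);print(brass(s,W,.068))
E
```

```text
t 25.55 nest x/y of TCP [-0.067  0.   ] z 0.07346291418609013 yawerr -0.0002 rot [-3.1412 -0.0001] Ffwd -0.85 Flat 0.56 Fz -1.1714973864396934 T [0.0483 0.3288 0.0457]
mean Ffwd -0.61 Flat 0.18 Fz -1.28 T [ 0.0684  0.3058 -0.0103]
(array([ 220,   60,  109,   57, 4797], dtype=int32), [array([0.0731, 0.0005]), array([0.0956, 0.0249]), array([ 0.0958, -0.0244])])
```

Request:
carry_out(translation=[[0, -0.0005, 0], [0, -0.0005, 0], [0, 0, 0]], turn=[[0, 0, 0], [0, 0, 0], [0, 0, 0]], gripper=[1, 1, 1])

```text
time: 26.0
tool_pos: [0.5119, -0.1702, 0.0734]
tool_rot: [-3.141, 0.0, -1.664]
contact_force: [-2.1, 0.5, -1.2]
opening: 0.0157
```

```bash
python3 - <<'E'
from n import *
np.set_printoptions(precision=4,suppress=True)
s,W=avg(3);print(brass(s,W,.068))
E
```

```text
t 26.0 nest x/y of TCP [-0.0661  0.    ] z 0.07343652975356352 yawerr -0.0003 rot [-3.1415  0.    ] Ffwd -2.13 Flat 0.3 Fz -1.1905626306921626 T [ 0.0739  0.3337 -0.0162]
mean Ffwd -1.93 Flat 0.08 Fz -1.21 T [0.0449 0.3582 0.0244]
(array([ 220,   63,  109,   55, 4521], dtype=int32), [array([0.0727, 0.0005]), array([0.0954, 0.0249]), array([ 0.095 , -0.0245])])
```

Request:
carry_out(translation=[[0, -0.0005, 0], [0, -0.0005, 0], [0, 0, 0]], turn=[[0, 0, 0], [0, 0, 0], [0, 0, 0]], gripper=[1, 1, 1])

```text
time: 26.45
tool_pos: [0.513, -0.1703, 0.0735]
tool_rot: [-3.141, -0.0, -1.664]
contact_force: [-0.8, 0.1, -1.6]
opening: 0.0156
```

```bash
python3 - <<'E'
from n import *
np.set_printoptions(precision=4,suppress=True)
s,W=avg(3);print(brass(s,W,.068))
E
```

```text
t 26.45 nest x/y of TCP [-0.065  0.   ] z 0.07345391796830661 yawerr -0.0002 rot [-3.1413 -0.    ] Ffwd -0.77 Flat 0.02 Fz -1.6133759797065366 T [0.0841 0.2841 0.0174]
mean Ffwd -0.70 Flat -0.55 Fz -1.65 T [ 0.0658  0.3237 -0.0011]
(array([ 221,   66,  108,   51, 4188], dtype=int32), [array([0.0731, 0.0005]), array([0.0939, 0.0245]), array([ 0.0948, -0.0245])])
```

Request:
carry_out(translation=[[0, -0.0005, 0], [0, -0.0005, 0], [0, 0, 0]], turn=[[0, 0, 0], [0, 0, 0], [0, 0, 0]], gripper=[1, 1, 1])

```text
time: 26.9
tool_pos: [0.5139, -0.1704, 0.0734]
tool_rot: [-3.141, 0.0, -1.664]
contact_force: [-1.1, 0.9, -0.2]
opening: 0.0159
```

```bash
python3 - <<'E'
from n import *
np.set_printoptions(precision=4,suppress=True)
s,W=avg(3);print(brass(s,W,.068)[0])
E
```

```text
t 26.9 nest x/y of TCP [-0.064   0.0001] z 0.07343637414919123 yawerr -0.0002 rot [-3.1414  0.    ] Ffwd -1.14 Flat 0.81 Fz -0.23169151308311964 T [0.0234 0.2884 0.0121]
mean Ffwd -0.78 Flat -0.21 Fz -1.47 T [ 0.0234  0.2849 -0.0128]
[ 221   68  107   49 3970]
```

Request:
carry_out(translation=[[0, -0.0005, 0], [0, -0.0005, 0], [0, 0, 0]], turn=[[0, 0, 0], [0, 0, 0], [0, 0, 0]], gripper=[1, 1, 1])

```text
time: 27.35
tool_pos: [0.5149, -0.1705, 0.0734]
tool_rot: [-3.141, -0.0, -1.664]
contact_force: [-1.2, 1.2, -1.4]
opening: 0.016
```

```bash
python3 - <<'E'
from n import *
np.set_printoptions(precision=4,suppress=True)
s,W=avg(3);print(brass(s,W,.068)[0])
E
```

```text
t 27.35 nest x/y of TCP [-0.0631  0.    ] z 0.07344281375398215 yawerr -0.0003 rot [-3.1414 -0.    ] Ffwd -1.28 Flat 1.09 Fz -1.3555376118021327 T [0.0977 0.3261 0.0211]
mean Ffwd -0.68 Flat -0.10 Fz -0.95 T [ 0.0698  0.2805 -0.0149]
[ 221   71  107   46 3646]
```

Request:
carry_out(translation=[[0, -0.0005, 0], [0, -0.0003, 0], [0, 0, 0]], turn=[[0, 0, 0], [0, 0, 0], [0, 0, 0]], gripper=[1, 1, 1])

```text
time: 27.8
tool_pos: [0.5157, -0.1706, 0.0734]
tool_rot: [-3.141, -0.0, -1.664]
contact_force: [-1.3, 0.2, -1.2]
opening: 0.0157
```

```bash
python3 - <<'E'
from n import *
np.set_printoptions(precision=4,suppress=True)
s,W=avg(3);print(brass(s,W,.068)[0])
E
```

```text
t 27.8 nest x/y of TCP [-0.0623  0.    ] z 0.07342614634812028 yawerr -0.0002 rot [-3.1415 -0.    ] Ffwd -1.29 Flat 0.12 Fz -1.201924281471933 T [ 0.0868  0.2729 -0.049 ]
mean Ffwd -1.36 Flat -0.59 Fz -1.41 T [0.0959 0.3053 0.0143]
[ 222   73  105   44 3432]
```

Request:
carry_out(translation=[[0, -0.0004, 0], [0, -0.0004, 0], [0, 0, 0]], turn=[[0, 0, 0], [0, 0, 0], [0, 0, 0]], gripper=[1, 1, 1])

```text
time: 28.25
tool_pos: [0.5164, -0.1706, 0.0734]
tool_rot: [3.142, -0.0, -1.664]
contact_force: [-0.8, 0.0, -1.2]
opening: 0.0155
```

```bash
python3 - <<'E'
from n import *
np.set_printoptions(precision=4,suppress=True)
s,W=avg(3);print(brass(s,W,.068)[0])
E
```

```text
t 28.25 nest x/y of TCP [-0.0616  0.0001] z 0.07344366521431354 yawerr -0.0002 rot [ 3.1416 -0.    ] Ffwd -0.84 Flat -0.05 Fz -1.2217422150796657 T [0.085  0.3278 0.0181]
mean Ffwd -1.31 Flat -0.49 Fz -1.15 T [0.0418 0.3869 0.0187]
[ 223   75  103   42 3232]
```

Request:
carry_out(translation=[[0, -0.0004, 0], [0, -0.0004, 0], [0, 0, 0]], turn=[[0, 0, 0], [0, 0, 0], [0, 0, 0]], gripper=[1, 1, 1])

```text
time: 28.7
tool_pos: [0.5167, -0.1706, 0.0734]
tool_rot: [3.141, 0.0, -1.664]
contact_force: [-4.6, 0.0, 1.6]
opening: 0.016
```

```bash
python3 - <<'E'
from n import *
np.set_printoptions(precision=4,suppress=True)
s,W=avg(3);print(brass(s,W,.068)[0])
E
```

```text
t 28.7 nest x/y of TCP [-0.0612  0.0001] z 0.07338235768103063 yawerr -0.0001 rot [3.1405 0.0002] Ffwd -4.62 Flat -0.42 Fz 1.5576678982346506 T [ 0.0558  0.8512 -0.0738]
mean Ffwd -5.15 Flat -0.59 Fz 0.51 T [ 0.0169  0.8794 -0.0233]
[ 223   76  103   42 3189]
```

Request:
carry_out(translation=[[0, -0.0004, 0], [0, -0.0004, 0], [0, 0, 0]], turn=[[0, 0, 0], [0, 0, 0], [0, 0, 0]], gripper=[1, 1, 1])

```text
time: 29.15
tool_pos: [0.517, -0.1706, 0.0733]
tool_rot: [3.139, 0.0, -1.664]
contact_force: [-6.7, -0.7, 2.1]
opening: 0.016
```

```bash
python3 - <<'E'
from n import *
np.set_printoptions(precision=4,suppress=True)
s,W=avg(3);print(brass(s,W,.068)[0])
E
```

```text
t 29.15 nest x/y of TCP [-0.061   0.0001] z 0.07331878564994708 yawerr -0.0001 rot [3.1393 0.0003] Ffwd -6.59 Flat -1.27 Fz 2.0643411631702544 T [ 0.0516  1.2264 -0.0809]
mean Ffwd -6.99 Flat -1.04 Fz 1.86 T [ 0.0327  1.2782 -0.0498]
[ 223   76  104   42 3164]
```

The stop is felt at about 36.5 mm, agreeing with the profile, at about 6.3 N net. One small extra push, then withdraw slowly.

Request:
carry_out(translation=[[0, -0.0003, 0], [0, 0, 0], [0, 0, 0], [0, 0, 0]], turn=[[0, 0, 0], [0, 0, 0], [0, 0, 0], [0, 0, 0]], gripper=[1, 1, 1, 1])

```text
time: 29.7
tool_pos: [0.517, -0.1706, 0.0733]
tool_rot: [3.139, 0.0, -1.664]
contact_force: [-8.1, 0.6, 2.8]
opening: 0.0158
```

```bash
python3 - <<'E'
from n import *
np.set_printoptions(precision=4,suppress=True)
s,W=avg(3);print(brass(s,W,.068))
E
```

```text
t 29.7 nest x/y of TCP [-0.0609  0.0001] z 0.07328033571216176 yawerr -0.0002 rot [3.1389 0.0004] Ffwd -8.11 Flat -0.18 Fz 2.833754860807474 T [-0.0617  1.4212 -0.0081]
mean Ffwd -7.89 Flat -0.59 Fz 2.81 T [ 0.0329  1.3392 -0.0679]
(array([ 223,   76,  104,   42, 3133], dtype=int32), [array([0.0726, 0.0003]), array([0.0902, 0.0237]), array([ 0.0905, -0.0237])])
```

Request:
carry_out(translation=[[0, 0.0007, 0], [0, 0.0008, 0], [0, 0.001, 0], [0, 0.001, 0], [0, 0, 0]], turn=[[0, 0, 0], [0, 0, 0], [0, 0, 0], [0, 0, 0], [0, 0, 0]], gripper=[1, 1, 1, 1, 1])

```text
time: 30.35
tool_pos: [0.5154, -0.1706, 0.0736]
tool_rot: [-3.14, -0.0, -1.664]
contact_force: [0.3, 0.4, -1.7]
opening: 0.0157
```

```bash
python3 - <<'E'
from n import *
np.set_printoptions(precision=4,suppress=True)
s,W=avg(3);print(brass(s,W,.068))
E
```

```text
t 30.35 nest x/y of TCP [-0.0626 -0.    ] z 0.07359792579028797 yawerr -0.0002 rot [-3.1401 -0.0003] Ffwd 0.26 Flat 0.39 Fz -1.7284599411100863 T [0.0498 0.097  0.001 ]
mean Ffwd 0.04 Flat -0.12 Fz -2.30 T [ 0.0629  0.1508 -0.0003]
(array([ 223,   72,  103,   43, 3267], dtype=int32), [array([0.0739, 0.0003]), array([0.0919, 0.0238]), array([ 0.0919, -0.0232])])
```

Request:
carry_out(translation=[[0, 0.002, 0.0003], [0, 0.003, 0], [0, 0.004, 0], [0, 0.005, 0], [0, 0.003, 0], [0, 0, 0]], turn=[[0, 0, 0], [0, 0, 0], [0, 0, 0], [0, 0, 0], [0, 0, 0], [0, 0, 0]], gripper=[1, 1, 1, 1, 1, 1])

```text
time: 31.1
tool_pos: [0.4974, -0.1689, 0.0732]
tool_rot: [3.141, 0.0, -1.664]
contact_force: [-0.2, -1.1, -1.6]
opening: 0.0157
```

```bash
python3 - <<'E'
from n import *
np.set_printoptions(precision=4,suppress=True)
s,W=avg(2);b=brass(s,W,.068);print(b)
print('blank near edge nest x',s['tool_pos'][:2]@F-.5916+b[1][0][0])
E
```

```text
t 31.1 nest x/y of TCP [-0.0807  0.0001] z 0.07318290623817544 yawerr -0.0005 rot [3.1414 0.0001] Ffwd -0.05 Flat -1.08 Fz -1.5560179535804979 T [ 0.0552  0.1482 -0.016 ]
mean Ffwd 0.30 Flat 0.50 Fz -1.35 T [ 0.0517  0.0966 -0.0238]
(array([ 219,   23,  111,   53, 4377], dtype=int32), [array([0.0915, 0.0004]), array([0.1123, 0.0246]), array([ 0.1125, -0.0242])])
blank near edge nest x 0.010823881448976252
```

The lifter comes free without force and the blank stays home. Its apparent edge shift of about 0.9 mm matches the parallax of its side face. I draw the lifter out, lift it and go back to its original spot.

Request:
carry_out(translation=[[0, 0.006, 0], [0, 0.01, 0], [0, 0.012, 0], [0, 0.012, 0], [0, 0.012, 0], [0, 0.008, 0], [0, 0.005, 0], [0, 0, -0.015], [0, 0, -0.03], [0, 0, -0.032]], turn=[[0, 0, 0], [0, 0, 0], [0, 0, 0], [0, 0, 0], [0, 0, 0], [0, 0, 0], [0, 0, 0], [0, 0, 0], [0, 0, 0], [0, 0, 0]], gripper=[1, 1, 1, 1, 1, 1, 1, 1, 1, 1])

```text
time: 32.2
tool_pos: [0.4327, -0.1626, 0.1506]
tool_rot: [3.14, 0.001, -1.664]
contact_force: [1.5, -0.8, -1.7]
opening: 0.0159
```

```bash
python3 - <<'E'
from n import *
np.set_printoptions(precision=4,suppress=True)
s,W=avg(3);print(s['tool_pos'],s['tool_rot'])
b=brass(s,W,.068);print(b)
yl=s['tool_rot'][2]+np.pi/2;d=np.array([.4785,.1418])-s['tool_pos'][:2]
print('to go fwd/left',d@[np.cos(yl),np.sin(yl)],d@[-np.sin(yl),np.cos(yl)],'turn',-.165-yl)
E
```

```text
t 32.2 nest x/y of TCP [-0.1457  0.0002] z 0.1505861463440722 yawerr -0.0003 rot [3.1402 0.0007] Ffwd 1.53 Flat -0.64 Fz -1.6999583245609302 T [ 0.0319  0.1014 -0.0245]
mean Ffwd 1.26 Flat -0.79 Fz -0.83 T [-0.0035  0.0618  0.0046]
[ 0.4327 -0.1626  0.1506] [ 3.1402  0.0007 -1.6641]
(array([471, 205,  38,  25, 782], dtype=int32), [array([-0.0069, -0.1686]), array([-0.    , -0.1519]), array([-0.0033, -0.1821])])
to go fwd/left 0.017279992535993993 0.3073877995750952 turn -0.07167549898369449
```

Request:
carry_out(translation=[[-0.015, 0, 0], [-0.034, -0.002, 0], [-0.04, -0.002, 0], [-0.04, -0.003, 0], [-0.04, -0.003, 0], [-0.04, -0.003, 0], [-0.04, -0.003, 0], [-0.034, -0.0013, 0], [-0.018, 0, 0], [-0.006, 0, 0]], turn=[[0, 0, 0], [0, 0, 0], [0, 0, 0], [0, 0, 0], [0, 0, 0], [0, 0, 0], [0, 0, 0], [0, 0, 0], [0, 0, 0], [0, 0, 0.0717]], gripper=[1, 1, 1, 1, 1, 1, 1, 1, 1, 1])

```text
time: 33.35
tool_pos: [0.4781, 0.1431, 0.1485]
tool_rot: [3.139, -0.0, -1.734]
contact_force: [0.1, 0.4, -2.4]
opening: 0.0158
```

Request:
carry_out(translation=[[0, 0, 0.01], [0, 0, 0.025], [0, 0, 0.03], [0, 0, 0.03], [0, 0, 0.02], [0, 0, 0.01], [0, 0, 0], [0, 0, 0]], turn=[[0, 0, 0], [0, 0, 0], [0, 0, 0], [0, 0, 0], [0, 0, 0], [0, 0, 0], [0, 0, 0], [0, 0, 0]], gripper=[1, 1, 1, 1, 1, 1, 1, 1])

```text
time: 34.15
tool_pos: [0.4793, 0.1409, 0.0253]
tool_rot: [-3.141, 0.0, -1.736]
contact_force: [0.7, -0.7, -0.9]
opening: 0.0157
```

```bash
python3 - <<'E'
from n import *
np.set_printoptions(precision=4,suppress=True)
s,W=avg(3);print(s['tool_pos'],s['tool_rot'])
for n,z in [('lifter_seat',.009)]:
  for c in ('side','scene','wrist'):
    p=read_camera(c);r=nets.tip_of(p,n)[:2];print(c,[(np.round(q['pixel'],1),q['score'],atz(p,q['pixel'],z)) for q in r])
  y=s['tool_rot'][2]+np.pi/2
E
```

```text
t 34.15 nest x/y of TCP [-0.1275  0.3068] z 0.02530650040040068 yawerr -0.0717 rot [-3.1412  0.0001] Ffwd 0.76 Flat -0.61 Fz -0.8664887460498695 T [ 0.0767  0.1152 -0.0228]
mean Ffwd 0.54 Flat 0.12 Fz -1.10 T [0.0646 0.1163 0.0058]
[0.4793 0.1409 0.0253] [-3.1412  0.0001 -1.7355]
side [(array([263.5, 228.7]), 0.65, array([0.5729, 0.1259, 0.009 ]))]
scene [(array([299.3, 228.7]), 0.69, array([0.5672, 0.1262, 0.009 ]))]
wrist [(array([273.9,  64.9]), 0.68, array([0.5754, 0.1257, 0.009 ]))]
```

Lower the last 6 mm in small steps, watching for desk contact.

Request:
carry_out(translation=[[0, 0, 0.002], [0, 0, 0.002], [0, 0, 0.0012], [0, 0, 0], [0, 0, 0]], turn=[[0, 0, 0], [0, 0, 0], [0, 0, 0], [0, 0, 0], [0, 0, 0]], gripper=[1, 1, 1, 1, 1])

```text
time: 35.1
tool_pos: [0.479, 0.1412, 0.0199]
tool_rot: [3.141, -0.0, -1.736]
contact_force: [0.2, 0.6, -1.4]
opening: 0.0158
```

Request:
carry_out(translation=[[0, 0, 0.0005], [0, 0, 0], [0, 0, 0]], turn=[[0, 0, 0], [0, 0, 0], [0, 0, 0]], gripper=[1, 1, 1])

```text
time: 35.4
tool_pos: [0.4791, 0.1412, 0.0195]
tool_rot: [-3.141, 0.0, -1.736]
contact_force: [-0.3, 0.5, 0.3]
opening: 0.0153
```

Request:
carry_out(translation=[[0, 0, 0.0003], [0, 0, 0], [0, 0, 0], [0, 0, 0], [0, 0, 0], [0, 0, 0], [0, 0, 0], [0, 0, 0]], turn=[[0, 0, 0], [0, 0, 0], [0, 0, 0], [0, 0, 0], [0, 0, 0], [0, 0, 0], [0, 0, 0], [0, 0, 0]], gripper=[1, 0.6, 0.4, 0.2, 0.1, 0, 0, 0], squeeze=5)

```text
time: 36.2
tool_pos: [0.479, 0.1412, 0.0191]
tool_rot: [-3.142, -0.0, -1.736]
contact_force: [-0.7, -0.3, -0.5]
opening: 0.0456
```

Request:
carry_out(translation=[[0, 0, -0.01], [0, 0, -0.025], [0, 0, -0.03], [0, 0, -0.03], [0, 0, -0.03], [0, 0, -0.02], [0, 0, -0.01], [0, 0, 0], [0, 0, 0]], turn=[[0, 0, 0], [0, 0, 0], [0, 0, 0], [0, 0, 0], [0, 0, 0], [0, 0, 0], [0, 0, 0], [0, 0, 0], [0, 0, 0]], gripper=[0, 0, 0, 0, 0, 0, 0, 0, 0])

```text
time: 37.1
tool_pos: [0.4785, 0.1411, 0.1735]
tool_rot: [3.141, -0.0, -1.736]
contact_force: [0.9, 0.4, -0.4]
opening: 0.0461
```

```bash
python3 - <<'E'
from n import *
np.set_printoptions(precision=4,suppress=True)
s=robot.observe();print(s['time'],s['tool_pos'],s['opening'],s['contact_force'])
for c in ('side','scene','wrist'):
    p=read_camera(c)
    for n,z in [('lifter',0),('lifter_seat',.003),('clip_left',.064),('clip_right',.064),('blank',.06),('mug',0),('stone_case',0),('rack_a',0)]:
        print(c,n,[(np.round(q['pixel'],1),round(q['score'],2),atz(p,q['pixel'],z)[:2]) for q in nets.tip_of(p,n)[:2]])
    if c!='wrist':
        q=proj(p,[[*(.5916*F-.122*N+F*.0365),.068]])[0];print('blank expected',q,p['img'][int(q[1])-2:int(q[1])+3,int(q[0])-3:int(q[0])+4].reshape(-1,3)[::6].tolist())
e=edges(p,.003,range(60,200,12));print('lifter line',e[[0,-1]])
E
```

```text
37.1 [0.4785 0.1411 0.1735] 0.04607129706062341 [ 0.9492  0.3507 -0.381 ]
side lifter [(array([290.7, 246.1]), 0.73, array([0.4796, 0.1439]))]
side lifter_seat [(array([262.5, 230.8]), 0.59, array([0.5748, 0.1274]))]Traceback (most recent call last):
  File "<stdin>", line 7, in <module>
ValueError: it knows: blank, lifter, lifter_seat, mug, nest, nest_mid, rack, stand, stone_case
```

Request:
carry_out(translation=[[0.012, -0.003, -0.004], [0.03, -0.008, -0.004], [0.033, -0.0085, -0.004], [0.033, -0.0085, -0.004], [0.033, -0.0085, -0.004], [0.033, -0.0085, -0.004], [0.03, -0.008, -0.004], [0.02, -0.005, 0], [0.01, -0.003, 0], [0, 0, 0]], turn=[[0, 0, 0], [0, 0, 0], [0, 0, 0], [0, 0, 0], [0, 0, 0], [0, 0, 0], [0, 0, 0], [0, 0, 0], [0, 0, 0], [0, 0, 0]], gripper=[0, 0, 0, 0, 0, 0, 0, 0, 0, 0])

```text
time: 38.25
tool_pos: [0.5005, -0.101, 0.2018]
tool_rot: [3.141, 0.0, -1.738]
contact_force: [0.2, 0.3, -1.3]
opening: 0.046
```

```bash
python3 - <<'E'
from n import *
np.set_printoptions(precision=4,suppress=True)
s=robot.observe();print(s['time'],s['tool_pos'],s['opening'])
for c in ('side','scene','wrist'):
    p=read_camera(c)
    for n,z in [('lifter',0),('lifter_seat',.003),('blank',.06),('mug',0),('stone_case',0),('rack_a',0)]:
        print(c,n,[(np.round(q['pixel'],1),round(q['score'],2),atz(p,q['pixel'],z)[:2]) for q in nets.tip_of(p,n)[:2]])
h=cv2.cvtColor(p['img'],cv2.COLOR_RGB2HSV);m=((h[...,0]>16)&(h[...,0]<38)&(h[...,1]>90)&(h[...,2]>60)).astype(np.uint8);m[235:]=0
n,l,stt,c=cv2.connectedComponentsWithStats(m)
for i in range(1,n):
    if stt[i,4]>60:
        y,x=np.where(l==i);b=[(x[y==y.max()].mean(),y.max()+.5),(x.mean(),y.min())]
        o=[]
        for q,z in ((b[0],.06),(b[0],.068),(b[1],.068)):
            w=atz(p,q,z)[:2];o.append(np.round([w@F-.5916,w@N+.122],4))
        print(stt[i],o)
E
```

```text
38.25 [ 0.5005 -0.101   0.2018] 0.04600760945722637
side lifter [(array([291.8, 246.3]), 0.71, array([0.477 , 0.1431]))]
side lifter_seat [(array([263.3, 231.6]), 0.76, array([0.5707, 0.1296]))]
side blank [(array([159. , 295.8]), 0.9, array([0.5221, 0.515 ])), (array([173.6, 316.8]), 0.86, array([0.46, 0.54]))]
side mug [(array([251. , 213.8]), 0.77, array([0.6591, 0.0641]))]
side stone_case [(array([227.9, 231.8]), 0.73, array([0.6445, 0.1796])), (array([290.5, 243.6]), 0.38, array([0.4864, 0.1342]))]
side rack_a [(array([251. , 345.6]), 0.76, array([0.3543, 0.4668]))]
scene lifter []
scene lifter_seat [(array([301.6, 233. ]), 0.63, array([0.5643, 0.1133])), (array([224.8, 204.1]), 0.6, array([0.4825, 0.3655]))]
scene blank [(array([255.4, 215.3]), 0.71, array([0.4683, 0.1981])), (array([254.9, 187.3]), 0.55, array([0.5566, 0.3112]))]
scene mug [(array([335.5, 228.4]), 0.96, array([0.6564, 0.0699]))]
scene stone_case [(array([313.4, 213.3]), 0.54, array([0.6601, 0.1632]))]
scene rack_a [(array([174. , 207.3]), 0.88, array([0.3559, 0.4525]))]
wrist lifter [(array([ 71. , 238.7]), 0.73, array([0.4787, 0.1422]))]
wrist lifter_seat [(array([ 56.9, 151.9]), 0.94, array([0.5761, 0.1231]))]
wrist blank [(array([347.5,  53.6]), 0.81, array([ 0.613, -0.179]))]
wrist mug [(array([84.5, 60.1]), 0.58, array([0.6587, 0.0673]))]
wrist stone_case []
wrist rack_a [(array([83.7, 60. ]), 0.3, array([0.6589, 0.0681]))]
[ 320   57   60   28 1132] [array([0.0113, 0.0019]), array([0.0107, 0.0036]), array([0.0315, 0.0003])]
[447 217  67  18 388] [array([-0.132 , -0.1206]), array([-0.1288, -0.1157]), array([-0.1122, -0.1207])]
[ 57 226  22   9  91] [array([-0.1048,  0.261 ]), array([-0.1023,  0.2557]), array([-0.0936,  0.2611])]
```

The blank's near edge reads x = 11.3 mm, so its centre is at about 36.3 mm against 36.5 mm at the felt stop. The lifter lies back at its original place and the bystanders have not moved. I hand in.

```bash
python3 -c "
from cell import robot
print(robot.hand_in())"
```

```text
the job is handed in; nothing more can be done
None
```

The job is done and handed in at about 38 s of the 62 s allowed; no verdict was reported.

**What I did:** I took the lifter by its grip, scooped the brass blank off the stand and carried it level to the nest. I set it on the rails, slid it past the clips and seated it against the back stop. Then I drew the lifter out and laid it back where it came from, and the gripper stayed clear above everything.

**Force readings:**
- **Clips:** they peaked at about 3.5 N.
- **Stop:** I felt it at nest x of about 36.5 mm, where the clip profile had predicted it.
- **Seating push:** the force sensor read about 8 N forward along the insertion. An upward component of about 3–4 N on the lifter came with it, so roughly 9 N in all, under the 12 N limit. I do not know what caused the upward part.
- **Withdrawal:** about 0 N.

**Last checks:**
- **Blank:** its near edge was at nest x 11.3 mm, so its centre is at about 36.3 mm. It sits on the centre line to within what the view can tell.
- **Lifter:** at (0.479, 0.142), with the tool at its original gripping height when it was released.
- **Bystanders:** the mug, stone case and rack were found where they started, within the networks' error.

**Not checked or in disagreement:**
- The clip readings cannot be seen from the cameras, so "home" rests on the felt stop and the blank's position.
- The scene camera did not find the lifter's origin, and put its seat point about 1–2 cm from where the wrist and side cameras did. I trusted the latter two.
- I used all 12 picture views before the carry, so everything after scooping was checked by numbers only.

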